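# Empty the headband caddy onto the rail and stow the fidget toys in it

## Task

Lift the lid off the terracotta caddy by its knob and set it down flat in the middle of the cork mat. Then hang every headband frame from the caddy over the brass rail, arch over the bar, and put every chrome lighter-shaped toy into the caddy; last, put the lid back on so that it sits fully home. Leave the pots, the glass jar and the hand sculpture alone.

Things in the scene. Friction and masses are not known exactly. Their poses are not given: they have to be found in the camera images.
- caddy: fixed open terracotta caddy, outside 192 (x) x 148 (y) x 150 (z) mm, walls and floor 8 mm. Origin at the centre of its underside. Ribs on the two long walls (16 mm proud, up to 70 mm high) leave three slots 26 mm wide at x = -52, 0 and +52 mm, in which the headband frames stand
- lid: loose terracotta lid, 0.4 kg: plate 198 (x) x 154 (y) mm, z 8 to 18 mm; under it a step 162 x 118 x 8 mm that drops into the caddy's mouth with 7 mm play all round (half turn fits too). On top a pale knob 24 (x) x 44 (y) mm, z 28 to 54 mm, on a thin neck. Origin: centre of the step's underside, 142 mm above the caddy's origin when fully home, x axes parallel
- mat: fixed cork mat, 200 (x) x 160 (y) x 4 mm thick, origin at the centre of its underside
- rail: fixed brass rail: straight bar 16 mm in diameter and 290 mm long along its x, centre line 125 mm above the shelf, on two posts at x = -135 and +135 mm that do not rise above the bar and have 30 x 110 mm feet. Origin on the shelf under the middle of the bar
- rail_mid (a point): middle of the rail's bar, on its centre line; axes as the rail's
- band1: red rigid headband frame, 60 g: arch 120 mm wide (y), 100 mm tall; band 20 mm wide (x), 6 mm thick; on top a moulded bow to grip, 16 mm (x) x 40 mm (y; thinner wings to 72), z 100 to 130 mm. Origin midway between the feet, z up; arch underside at z = 94 mm. Starts upright in a caddy slot, feet on the floor, x along the caddy's x. Two or three frames are present; None if absent
- band2: blue rigid headband frame, 60 g: arch 120 mm wide (y), 100 mm tall; band 20 mm wide (x), 6 mm thick; on top a moulded bow to grip, 16 mm (x) x 40 mm (y; thinner wings to 72), z 100 to 130 mm. Origin midway between the feet, z up; arch underside at z = 94 mm. Starts upright in a caddy slot, feet on the floor, x along the caddy's x. Two or three frames are present; None if absent
- band3: yellow rigid headband frame, 60 g: arch 120 mm wide (y), 100 mm tall; band 20 mm wide (x), 6 mm thick; on top a moulded bow to grip, 16 mm (x) x 40 mm (y; thinner wings to 72), z 100 to 130 mm. Origin midway between the feet, z up; arch underside at z = 94 mm. Starts upright in a caddy slot, feet on the floor, x along the caddy's x. Two or three frames are present; None if absent
- toy1: chrome lighter-shaped fidget toy lying flat, 70 (x) x 40 (y) x 18 (z) mm, 90 g, a dark hinge line across it. Origin at the centre of its underside. Two or three of the three toys are present; None if absent.
- toy2: chrome lighter-shaped fidget toy lying flat, 70 (x) x 40 (y) x 18 (z) mm, 90 g, a dark hinge line across it. Origin at the centre of its underside. Two or three of the three toys are present; None if absent.
- toy3: chrome lighter-shaped fidget toy lying flat, 70 (x) x 40 (y) x 18 (z) mm, 90 g, a dark hinge line across it. Origin at the centre of its underside. Two or three of the three toys are present; None if absent.
- pots: bystander: stack of three nested terracotta pots, 110 mm across, 102 mm high, origin at the centre of its underside
- jar: bystander: clear glass hurricane jar, 110 mm across, 180 mm high, origin at the centre of its underside
- sculpture: bystander: matte white ceramic hand on a round foot 80 mm across, 150 mm high, origin at the centre of its underside
Not all that is in view belongs to the job. What is shaped like the caddy but red is not meant. What is shaped like the toy2 but pink is not meant.

How it is judged:
On the way, in this order (a step that is already met when the one before it is completed fails the run):
1. the lid lies flat on the cork mat, let go (horizontal distance between lid and mat below 0.05 m and height (world z) of lid below 0.012 m and angle between lid's own z axis and vertical below 0.1 rad and contact force between lid and the fingers below 0.1 N and linear speed of lid below 0.03 m/s), for 0.3 s.
2. every headband frame hangs over the rail and every toy lies in the caddy, all let go (x of band1 in the frame of rail_mid between -0.125 and 0.125 m and y of band1 in the frame of rail_mid between -0.05 and 0.05 m and z of band1 in the frame of rail_mid between -0.1 and -0.07 m and angle between each of band1, band2, band3's own z axis and vertical below 0.4 rad and angle between the x axis of each of band1, band2, band3 and the x axis of rail, either way round below 0.5 rad and contact force between each of band1, band2, band3, toy1, toy2, toy3 and the fingers below 0.1 N and linear speed of each of band1, band2, band3, toy1, toy2, toy3 below 0.05 m/s and x of band2 in the frame of rail_mid between -0.125 and 0.125 m and y of band2 in the frame of rail_mid between -0.05 and 0.05 m and z of band2 in the frame of rail_mid between -0.1 and -0.07 m and x of band3 in the frame of rail_mid between -0.125 and 0.125 m and y of band3 in the frame of rail_mid between -0.05 and 0.05 m and z of band3 in the frame of rail_mid between -0.1 and -0.07 m and x of toy1 in the frame of caddy between -0.088 and 0.088 m and y of toy1 in the frame of caddy between -0.066 and 0.066 m and z of toy1 in the frame of caddy between 0 and 0.125 m and x of toy2 in the frame of caddy between -0.088 and 0.088 m and y of toy2 in the frame of caddy between -0.066 and 0.066 m and z of toy2 in the frame of caddy between 0 and 0.125 m and x of toy3 in the frame of caddy between -0.088 and 0.088 m and y of toy3 in the frame of caddy between -0.066 and 0.066 m and z of toy3 in the frame of caddy between 0 and 0.125 m), for 0.3 s.
At the end, for the whole second after the job is handed in: every frame hangs upright over the bar (arch top on it, sideways within 50 mm, leaning under 0.4 rad, square within 0.5 rad), every toy is inside the caddy, the lid is home on it (within 13 mm and 4 mm in height, level), all at rest; earlier the lid lay let go within 50 mm of the mat's centre (all of step 2 and x of lid in the frame of caddy between -0.013 and 0.013 m and y of lid in the frame of caddy between -0.013 and 0.013 m and z of lid in the frame of caddy between 0.138 and 0.146 m and angle between lid's own z axis and vertical below 0.04 rad and angle between the x axis of lid and the x axis of caddy, either way round below 0.2 rad and linear speed of lid below 0.03 m/s); the robot touches nothing.
It fails at once if pots displaced or tipped (distance of pots from where it was at the start of the episode above 0.03 m or angle between pots's own z axis and vertical above 0.3 rad).
It fails at once if jar displaced or tipped (distance of jar from where it was at the start of the episode above 0.03 m or angle between jar's own z axis and vertical above 0.3 rad).
It fails at once if sculpture displaced or tipped (distance of sculpture from where it was at the start of the episode above 0.03 m or angle between sculpture's own z axis and vertical above 0.3 rad).
Of band1, band2, band3 only 2 to 3 are there at a start; the rules pass over those that are not, and their reading is None.
Of toy1, toy2, toy3 only 2 to 3 are there at a start; the rules pass over those that are not, and their reading is None.
At some moment in a run one of toy1, toy2, toy3 may be knocked a few centimetres aside while the robot is not near it.
It also fails if it takes over 210 s, if anything falls off the work surface, if the arm or the gripper's body presses on something with over 40 N, if the wrist force passes 120 N, or if a joint passes its speed limit or range.

## Robot

A 6-joint arm with a two-finger parallel gripper is mounted at the origin on the work surface. World frame = base frame: x ahead of the robot, y to its left, z up, the work surface at z = 0. Lengths are in m, angles in rad, forces in N, time in s.
With the tool pointing down it reaches from about 0.225 to 0.875 m from the base axis. Payload 3.4 kg.
Tool frame: the origin (TCP) lies midway between the tips of the shut fingers; the grasp point (between the pads) lies 19 mm behind it (manip.grasp_offset is the distance from the TCP to the grasp point, in m); x points along the fingers, y is the direction in which the jaws open and shut, and the axes are right-handed (so a half turn about x gives the same grasp; the last joint's range is limited). The gripper opens to 85 mm and grips with 20 to 120 N. Pads are 22 mm wide; open, the fingers measure 114 mm over their backs; the gripper's body (76 mm by 85 mm) begins 54 mm behind the grasp point. The pads swing forward as they close: fully open they stand 13 mm farther back than shut.
Start: joints at [-1.301, 0.276, 1.505, -0, 1.361, -0.121], TCP at [0.219, -0.532, 0.231] pointing down, gripper open.
Joint ranges: [-2.89, 2.89], [-0.75, 2.08], [0.22, 2.7], [-1.18, 4.32], [0.11, 2.71], [-2.7, 2.7]. Speed limits (rad/s): [2.57, 2.57, 3.14, 3.14, 3.14, 3.14].

## Interface

Orientations are given as a unit quaternion [w, x, y, z].
In Python, from rig import manip gives the robot as it stands.
- The arm moves only by the shell command python3 -m creep 'ROWS' [OPENING] [FORCE]. ROWS is a JSON object of lists of equal length, an entry for each row: "delta_pos": the shift along the tool's x, y, z in cm, a list of three; "dr": the turn, a rotation vector about the tool's x, y, z in rad, a list of three. In form: {"delta_pos": [[dx, dy, dz], ...], "dr": [[rx, ry, rz], ...]}. A call has 1 to 10 rows; each row is the pose to reach, as a shift and turn from the pose commanded when the call began, along the tool's axes at that moment; what a row does not reach only later rows make up. A row lasts 1/10 s, in which the tool goes at most 50 mm and 8.59 degrees, less where a joint would pass 70% of its speed; a pose out of reach is approached as far as the arm can. A call with a gripper value outside its range is refused whole. OPENING is the opening, from -1 (shut) to 1 (fully open), set as the call begins (- or left out, the last holds). The fingers move at their own pace and stop on an object; FORCE is the grip in N (left out, the last holds). Time passes only in rows, so rows that repeat a pose let the fingers close. It gives the time, the measured TCP pose, the force and the opening at its end, in the units of the state.
- manip.get_state(): the state, without advancing time (a new reading comes with each control period).
- manip.get_image(name): name is "scene" or "top" or "wrist"; returns a dict with "pixels" (480x640x3 uint8, blue, green, red), "depth" (480x640 float32, m along the optical axis (not along the pixel's ray), 0 where there is no reading), "intrinsics" (3x3 intrinsics, pixels), "k1" (the pictures are not rectified: a ray, as slopes to the right and down, at radius r is drawn at 1 + k1 r^2 times it, then the intrinsics apply), "rvec" (rotation vector, rad) and "tvec" (3), from world to camera coordinates, as OpenCV has them. Camera axes: x right, y down, z forward; pixel columns grow to the right and rows downward; lengths in m; the calibration is good to about 2 mm. A picture is of the moment at which its call begins.
- manip.sign_off(): hands the job in, once; it reports no verdict.
The state is a dict: "clock": time; "qpos": joint angles; "qd": joint speeds; "effort": joint torques, N m; "position": TCP position; "ee_rot": TCP orientation; "contact_force": force on the tool from outside, world axes, zero at the start; "moment": the same for the moment, N m; "width": finger opening in m.
Only numpy, scipy, OpenCV 4.12 (cv2) and the standard library are available. Lean on these libraries where they do the work, as an engineer would, in place of code of your own. Each camera call takes 0.05 s, during which the arm holds its last target. There are 200 camera calls.

## Working session

There is one attempt and no reset: what is moved stays moved. The work goes in short steps, Python scripts to look and compute and a shell command to move; the robot and the scene stay as the last step left them, time stands still between calls to the robot, and variables do not carry over. Pictures are saved under pics/ and viewed, about 12 in all and at most 16, crops included, and the job is handed in when it is done.

```bash
ls; mkdir -p pics; cat > h.py <<'E'
import numpy as np, cv2
from rig import manip
from scipy.spatial.transform import Rotation as R
def grab(name, fn=None):
    im=manip.get_image(name)
    if fn: cv2.imwrite('pics/'+fn,im['pixels'])
    np.savez('last_'+name,**im); return im
def load(name): return dict(np.load('last_'+name+'.npz'))
def cloud(im):
    K=im['intrinsics'];h,w=im['depth'].shape
    u,v=np.meshgrid(np.arange(w),np.arange(h))
    xd=(u-K[0,2])/K[0,0];yd=(v-K[1,2])/K[1,1];x,y=xd.copy(),yd.copy()
    k=float(im['k1'])
    for _ in range(8):
        s=1+k*(x*x+y*y);x,y=xd/s,yd/s
    d=im['depth'];P=np.stack([x*d,y*d,d],-1)
    Rm=cv2.Rodrigues(np.array(im['rvec'],float))[0]
    W=(P-np.array(im['tvec']).reshape(3))@Rm
    W[d<=0]=np.nan
    return W
def rot():
    q=manip.get_state()['ee_rot'];return R.from_quat([q[1],q[2],q[3],q[0]])
def go(p,yaw=None):
    """cm shift in tool axes to bring TCP to p; turn about tool x so that jaw axis has world yaw (deg)"""
    s=manip.get_state();r=rot();d=r.inv().apply(np.array(p)-s['position'])*100
    print('delta',d.round(2),end=' ')
    if yaw is not None:
        # upright tool, jaw along yaw
        best=None
        for a in (yaw,yaw+180):
            a=np.radians(a);xa=np.array([0,0,-1.]);ya=np.array([np.cos(a),np.sin(a),0])
            T=R.from_matrix(np.stack([xa,ya,np.cross(xa,ya)],1));v=(r.inv()*T).as_rotvec()
            print('dr',v.round(3),end=' ')
    print('q',np.round(s['qpos'],2))
E
python3 - <<'E'
from h import *
s=manip.get_state();print(s['position'],s['ee_rot'],s['clock'],manip.grasp_offset)
print(rot().as_matrix().round(3))
for n in('top','scene'):grab(n,n+'0.png')
E
```

```text
pics
[ 0.21887724 -0.53110187  0.23042198] [-0.13659878 -0.69360977 -0.13795741  0.69369591] 0.0 0.0187
[[-0.     0.381 -0.925]
 [ 0.002 -0.925 -0.381]
 [-1.    -0.002 -0.   ]]
```

View pics/top0.png

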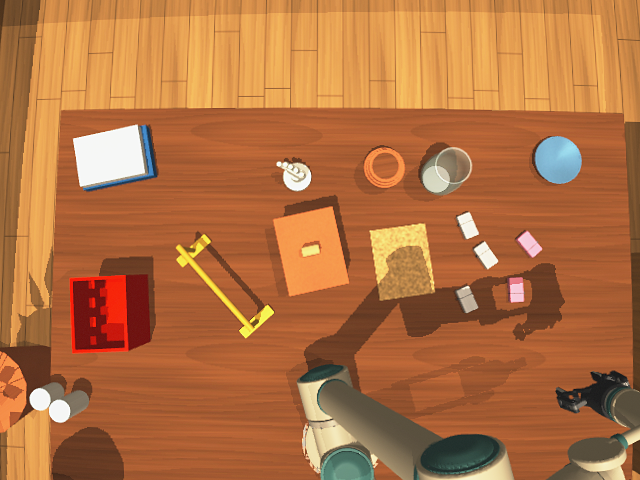

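View pics/scene0.png

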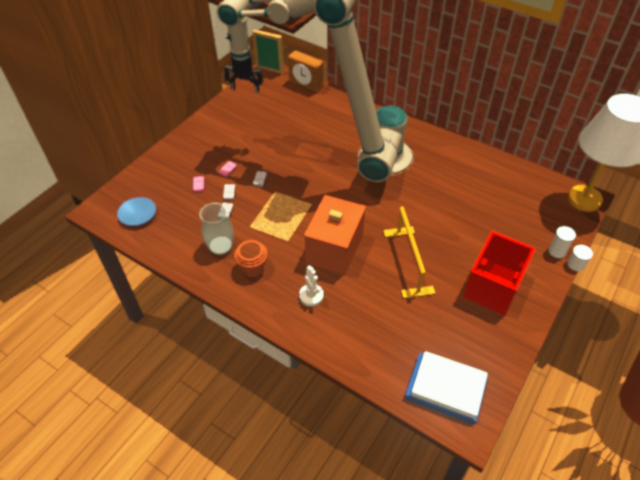

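Top view: the lidded terracotta caddy is at (311,250), with the red empty look-alike at (108,313). The mat is at (403,262) and the rail runs from (190,245) to (258,325). Toy candidates are (467,225), (486,255) and (467,299), which look grey/chrome, and (530,243) and (516,290), which are pink and so not meant. I'll confirm this in a crop and measure.

```bash
python3 - <<'E'
from h import *
im=load('top');W=cloud(im)
cv2.imwrite('pics/crop_toys.png',cv2.resize(im['pixels'][200:320,430:560],None,fx=5,fy=5,interpolation=cv2.INTER_CUBIC)[:600,:650])
z=W[...,2];hsv=cv2.cvtColor(im['pixels'],cv2.COLOR_BGR2HSV)
def box(name,m,roi):
    M=np.zeros(z.shape,bool);a,b,c,d=roi;M[b:d,a:c]=m[b:d,a:c]
    n,l,st,ce=cv2.connectedComponentsWithStats(M.astype(np.uint8))
    for i in range(1,n):
        if st[i,4]<40: continue
        P=W[l==i];r=cv2.minAreaRect(P[:,:2].astype(np.float32))
        print(name,'px',ce[i].round(),'ctr',np.round(r[0],4),'size',np.round(r[1],3),'ang',round(r[2],1),'z',np.round(np.nanpercentile(P[:,2],[5,50,95]),4),'rgb',im['pixels'][l==i].mean(0).round()[::-1])
box('toy',(z>.010)&(z<.03),(445,200,550,320))
box('lid',(z>.147)&(z<.170),(260,190,360,310))
box('knob',(z>.18)&(z<.22),(260,190,360,310))
box('rail',(z>.115)&(z<.15),(170,225,280,345))
box('mat',(hsv[...,1]<170)&(hsv[...,0]>17)&(hsv[...,0]<32)&(z<.02),(360,215,445,310))
box('pots',(z>.05),(360,140,410,195));box('jar',(z>.05),(415,140,480,200));box('sculp',(z>.03),(270,150,320,200))
E
```

```text
toy px [467. 225.] ctr [ 0.6071 -0.3493] size [0.071 0.044] ang 21.1 z [0.0122 0.0168 0.0212] rgb [239. 235. 221.]
toy px [529. 244.] ctr [ 0.5573 -0.5305] size [0.069 0.044] ang 39.9 z [0.012  0.0168 0.0209] rgb [242. 189. 203.]
toy px [485. 255.] ctr [ 0.5238 -0.4005] size [0.071 0.044] ang 38.2 z [0.0123 0.017  0.021 ] rgb [237. 233. 219.]
toy px [516. 289.] ctr [ 0.4264 -0.4879] size [0.045 0.071] ang 89.9 z [0.0118 0.0164 0.0208] rgb [231. 165. 176.]
toy px [467. 299.] ctr [ 0.3995 -0.3451] size [0.071 0.043] ang 24.9 z [0.0124 0.0166 0.021 ] rgb [186. 170. 150.]
lid px [311. 251.] ctr [0.5289 0.0897] size [0.199 0.154] ang 12.6 z [0.1557 0.1592 0.1628] rgb [245. 150.  76.]
knob px [310. 250.] ctr [0.5287 0.0896] size [0.024 0.044] ang 12.6 z [0.191  0.1948 0.1982] rgb [243. 217. 125.]
rail px [215. 288.] ctr [0.4355 0.3367] size [0.288 0.017] ang 42.4 z [0.1252 0.1309 0.1353] rgb [233. 198.  60.]
mat px [398. 245.] ctr [ 0.5117 -0.1652] size [0.191 0.16 ] ang 7.9 z [-0.0013  0.0031  0.0072] rgb [246. 212. 114.]
pots px [384. 168.] ctr [ 0.7586 -0.1048] size [0.106 0.109] ang 63.7 z [0.079  0.0997 0.1048] rgb [214. 120.  63.]
jar px [445. 171.] ctr [ 0.742  -0.2633] size [0.109 0.108] ang 88.5 z [0.058  0.1256 0.1791] rgb [168. 156. 131.]
sculp px [293. 171.] ctr [0.7476 0.1452] size [0.082 0.03 ] ang 61.0 z [0.0547 0.1023 0.15  ] rgb [221. 213. 190.]
```

View pics/crop_toys.png

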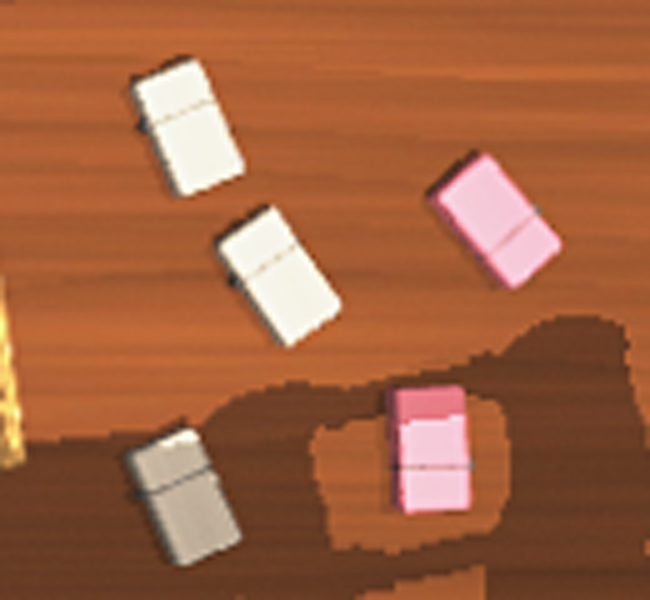

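Confirmed: the chrome toys are the three with neutral colour, at (467,225), (486,255) and (467,299). The two pink ones stay. The measured sizes match the ones given (lid 199x154 at yaw 12.6°, rail 288 mm at 42.4°). Next I work out the approach to the knob.

```bash
python3 - <<'E'
from h import *
go([.5287,.0896,.30],12.6)
E
```

```text
delta [ -6.86 -45.61 -52.29] dr [-1.4e+00 -1.0e-03  1.0e-03] dr [1.742e+00 1.000e-03 1.000e-03] q [-1.3   0.28  1.51 -0.    1.36 -0.12]
```

```bash
python3 -m creep '{"delta_pos":[[-4,-4,-4],[-7,-8,-8],[-7,-11,-12],[-7,-14,-16],[-7,-17,-20],[-7,-20,-23],[-7,-23,-26],[-7,-26,-30],[-7,-29,-33],[-7,-32,-36]],"dr":[[-0.14,0,0],[-0.28,0,0],[-0.42,0,0],[-0.56,0,0],[-0.7,0,0],[-0.84,0,0],[-0.98,0,0],[-1.12,0,0],[-1.26,0,0],[-1.4,0,0]]}' -0.1 60
python3 - <<'E'
from h import *
go([.5287,.0896,.24],12.6)
E
```

```text
clock: 1.1
position: [0.4304, -0.0966, 0.3011]
ee_rot: [0.553, 0.441, 0.553, -0.441]
contact_force: [0.7, 0.3, -0.5]
width: 0.0382
delta [  6.11  13.75 -15.95] dr [ 0.006  0.    -0.   ] dr [-3.136  0.     0.   ] q [-0.38  0.04  1.63 -0.    1.47 -0.6 ]
```

```bash
python3 -m creep '{"delta_pos":[[0,3,-4],[1,6,-8],[3,9,-11],[4,12,-14],[5,13.8,-16],[6,13.8,-16],[6,13.8,-16],[6,13.8,-16]],"dr":[[0,0,0],[0,0,0],[0,0,0],[0,0,0],[0.006,0,0],[0.006,0,0],[0.006,0,0],[0.006,0,0]]}'
python3 - <<'E'
from h import *
im=grab('wrist','w1.png')
W=cloud(im);z=W[...,2];m=(z>.185)&(z<.205);P=W[m];print(m.sum());r=cv2.minAreaRect(P[:,:2].astype(np.float32));print(r)
go([.5287,.0896,.166],12.6)
E
```

```text
clock: 1.9
position: [0.5291, 0.0868, 0.2411]
ee_rot: [0.55, 0.443, 0.551, -0.444]
contact_force: [0.5, -0.4, 0.2]
width: 0.0385
2765
((0.5287285447120667, 0.0903722420334816), (0.023829897865653038, 0.04366137832403183), 12.653250694274902)
delta [ 7.57 -0.01 -0.31] dr [-0.007  0.001 -0.   ] dr [ 3.135e+00 -0.000e+00 -1.000e-03] q [ 0.03  0.21  1.57 -0.    1.36 -0.18]
```

View pics/w1.png

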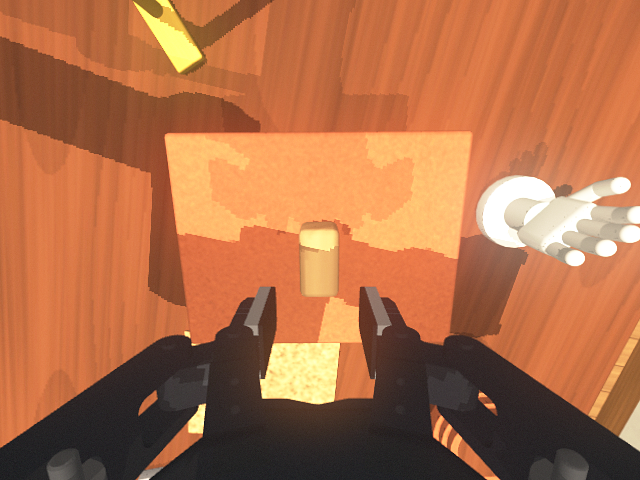

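The wrist view shows the knob at (319,260), centred between the jaws (262 and 376). The wrist cloud puts it at (0.5287, 0.0904), matching the top camera. Now I descend, close and lift.

```bash
python3 -m creep '{"delta_pos":[[1,0,-0.2],[2.5,0,-0.3],[4,0,-0.3],[5.5,0,-0.3],[6.5,0,-0.3],[7.2,0,-0.3],[7.4,0,-0.3],[7.4,0,-0.3]],"dr":[[0,0,0],[0,0,0],[0,0,0],[0,0,0],[0,0,0],[0,0,0],[0,0,0],[0,0,0]]}' && python3 -m creep '{"delta_pos":[[0,0,0],[0,0,0],[0,0,0],[0,0,0],[0,0,0],[0,0,0]],"dr":[[0,0,0],[0,0,0],[0,0,0],[0,0,0],[0,0,0],[0,0,0]]}' -1 60 && python3 -m creep '{"delta_pos":[[-0.3,0,0],[-1,0,0],[-2,0,0],[-3.5,0,0],[-5,0,0],[-6,0,0],[-6,0,0]],"dr":[[0,0,0],[0,0,0],[0,0,0],[0,0,0],[0,0,0],[0,0,0],[0,0,0]]}'
python3 - <<'E'
from h import *
im=load('top');W=cloud(im);hsv=cv2.cvtColor(im['pixels'],cv2.COLOR_BGR2HSV)
# mat incl. shaded part: cork hue is yellower than wood
m=np.zeros((480,640),np.uint8);m[215:310,360:445]=((hsv[215:310,360:445,0]>=16)&(hsv[215:310,360:445,1]<215)&(W[215:310,360:445,2]<.02))
n,l,st,ce=cv2.connectedComponentsWithStats(m);i=1+st[1:,4].argmax();r=cv2.minAreaRect(W[l==i][:,:2].astype(np.float32));print(st[i],r)
c=r[0]; go([c[0],c[1],.10],8)
E
```

```text
clock: 2.75
position: [0.5292, 0.0904, 0.1674]
ee_rot: [0.551, 0.444, 0.55, -0.444]
contact_force: [0.8, 0.4, 0.3]
width: 0.0385
clock: 3.35
position: [0.5296, 0.0905, 0.1681]
ee_rot: [0.551, 0.444, 0.55, -0.443]
contact_force: [-1.0, -0.5, 5.7]
width: 0.0231
clock: 4.05
position: [0.5302, 0.0906, 0.229]
ee_rot: [0.552, 0.445, 0.55, -0.443]
contact_force: [0.5, -0.4, -3.2]
width: 0.0229
[ 369  223   66   78 3787] ((0.506230354309082, -0.16632220149040222), (0.2020726203918457, 0.16277514398097992), 8.338911056518555)
delta [12.89 -7.84 24.59] dr [ 0.074  0.001 -0.004] dr [-3.067e+00  5.000e-03  1.000e-03] q [ 0.04  0.22  1.59 -0.    1.33 -0.17]
```

Lid is lifted (-3.2 N) and the mat centre is (0.506,-0.166), measured size 202x163 as expected. Carrying it over now.

```bash
python3 -m creep '{"delta_pos":[[0,-0.8,2],[0,-1.6,5],[0,-2.6,8],[0,-3.6,11.5],[0,-4.6,15],[0,-5.7,18.5],[0,-6.7,21.5],[0,-7.4,23.6],[0,-7.8,24.6],[0,-7.8,24.6]],"dr":[[0,0,0],[0.01,0,0],[0.02,0,0],[0.03,0,0],[0.04,0,0],[0.05,0,0],[0.06,0,0],[0.07,0,0],[0.074,0,-0.004],[0.074,0,-0.004]]}' && python3 -m creep '{"delta_pos":[[2,0,0],[5,0,0],[8,0,0],[11,0,0],[14,0,0],[16.5,0,0],[18,0,0],[18,0,0],[18,0,0]],"dr":[[0,0,0],[0,0,0],[0,0,0],[0,0,0],[0,0,0],[0,0,0],[0,0,0],[0,0,0],[0,0,0]]}'
python3 - <<'E'
from h import *
go([.5062,-.1663,.031],8.3)
E
```

```text
clock: 5.05
position: [0.5048, -0.1673, 0.2266]
ee_rot: [0.532, 0.463, 0.535, -0.466]
contact_force: [0.2, 0.8, -3.4]
width: 0.023
clock: 5.95
position: [0.5048, -0.1656, 0.0475]
ee_rot: [0.533, 0.463, 0.535, -0.465]
contact_force: [-0.2, -0.2, -3.1]
width: 0.0229
delta [1.65 0.13 0.09] dr [-0.004 -0.     0.004] dr [3.138e+00 6.000e-03 1.000e-03] q [-0.45  0.38  1.86 -0.    0.9  -0.59]
```

```bash
python3 -m creep '{"delta_pos":[[0.6,0,0],[1.1,0,0],[1.5,0,0],[1.7,0,0],[1.7,0,0]],"dr":[[0,0,0],[0,0,0],[0,0,0],[0,0,0],[0,0,0]]}' && python3 -m creep '{"delta_pos":[[0,0,0],[0,0,0],[0,0,0],[0,0,0],[0,0,0]],"dr":[[0,0,0],[0,0,0],[0,0,0],[0,0,0],[0,0,0]]}' -0.1 && python3 -m creep '{"delta_pos":[[-0.5,0,0],[-2,0,0],[-5,0,0],[-9,0,0],[-13,0,0],[-17,0,0],[-21,0,0],[-25,0,0],[-27,0,0],[-27,0,0]],"dr":[[0,0,0],[0,0,0],[0,0,0],[0,0,0],[0,0,0],[0,0,0],[0,0,0],[0,0,0],[0,0,0],[0,0,0]]}'
python3 - <<'E'
from h import *
im=grab('top','top1.png');W=cloud(im);z=W[...,2]
r=cv2.minAreaRect
m=np.zeros(z.shape,bool);m[180:320,260:360]=(z>.118)[180:320,260:360]
n,l,st,ce=cv2.connectedComponentsWithStats(m.astype(np.uint8))
for i in range(1,n):
    if st[i,4]>10:
        P=W[l==i];print(ce[i].round(),st[i,4],np.round(r(P[:,:2].astype(np.float32))[0],4),r(P[:,:2].astype(np.float32))[1:],np.nanpercentile(P[:,2],[50,95]))
cv2.imwrite('pics/c1.png',cv2.resize(im['pixels'][180:320,260:460],None,fx=4,fy=4,interpolation=cv2.INTER_CUBIC))
E
```

```text
clock: 6.45
position: [0.5044, -0.1666, 0.0305]
ee_rot: [0.533, 0.463, 0.535, -0.465]
contact_force: [-0.1, 0.1, -4.1]
width: 0.0231
clock: 6.95
position: [0.5045, -0.1667, 0.0305]
ee_rot: [0.533, 0.463, 0.534, -0.465]
contact_force: [-0.3, 0.2, 0.6]
width: 0.0388
clock: 7.95
position: [0.5069, -0.1671, 0.3043]
ee_rot: [0.536, 0.463, 0.532, -0.464]
contact_force: [0.1, -0.7, 0.5]
width: 0.039
[310. 251.] 1021 [0.5279 0.0883] ((0.1922745406627655, 0.1481843888759613), 11.829619407653809) [0.14882321 0.15258908]
[307. 232.] 165 [0.5778 0.0992] ((0.016317883506417274, 0.07053159922361374), 11.493650436401367) [0.13639504 0.14003905]
[311. 252.] 156 [0.5279 0.0889] ((0.0159698985517025, 0.07063131779432297), 11.820399284362793) [0.13666704 0.14014285]
```

View pics/c1.png

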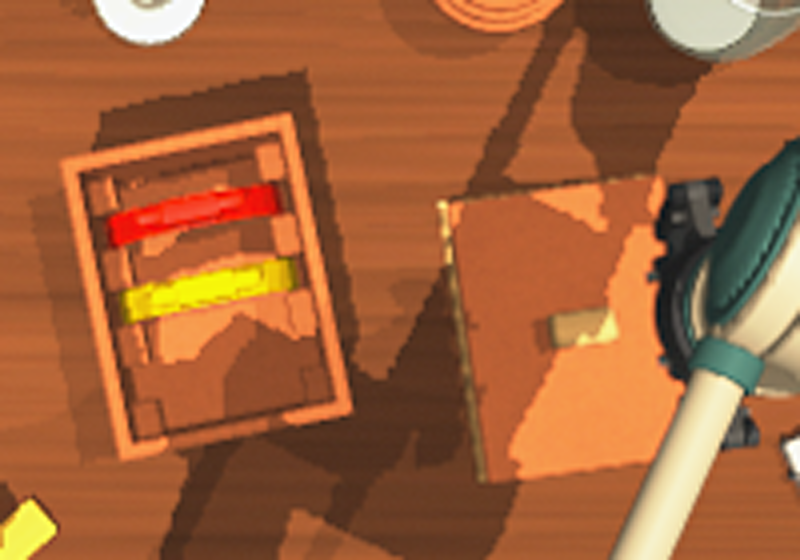

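The lid rests on the mat (knob at (585,327) in the crop). The caddy holds two frames: red at (195,215) and yellow at (210,287), both with bows 16 mm wide and tops at about 0.138 m. The caddy's yaw is 11.8°. I start with yellow.

```bash
python3 - <<'E'
from h import *
go([.5279,.0886,.22],11.7)
E
```

```text
delta [  8.13   5.75 -24.98] dr [-0.064  0.002  0.001] dr [ 3.077e+00  2.000e-03 -3.000e-03] q [-0.45  0.18  1.46 -0.    1.5  -0.59]
```

```bash
python3 -m creep '{"delta_pos":[[0,0.7,-3],[0,1.5,-7],[0,2.7,-12],[0,3.8,-17],[2,5,-22],[4,5.75,-25],[6,5.75,-25],[8,5.75,-25],[8,5.75,-25],[8,5.75,-25]],"dr":[[0,0,0],[-0.02,0,0],[-0.04,0,0],[-0.06,0,0],[-0.064,0.002,0.001],[-0.064,0.002,0.001],[-0.064,0.002,0.001],[-0.064,0.002,0.001],[-0.064,0.002,0.001],[-0.064,0.002,0.001]]}' -0.3 60
python3 - <<'E'
from h import *
im=grab('wrist','w2.png');W=cloud(im);z=W[...,2];hsv=cv2.cvtColor(im['pixels'],cv2.COLOR_BGR2HSV)
m=(z>.12)&(z<.145)&(hsv[...,1]>200)&(hsv[...,0]>24)&(hsv[...,0]<36)
n,l,st,ce=cv2.connectedComponentsWithStats(m.astype(np.uint8));i=1+st[1:,4].argmax();P=W[l==i];print(st[i],cv2.minAreaRect(P[:,:2].astype(np.float32)),np.percentile(P[:,2],[50,95]))
go([.5279,.0886,.111],11.7)
E
```

```text
clock: 9.0
position: [0.5264, 0.089, 0.219]
ee_rot: [0.546, 0.445, 0.55, -0.448]
contact_force: [0.4, -0.2, 0.4]
width: 0.0297
[ 310  200   23   96 1512] ((0.528154730796814, 0.09036095440387726), (0.015483073890209198, 0.06921947747468948), 12.92278003692627) [0.13868391 0.13985995]
delta [10.9   0.1   0.07] dr [-0.001 -0.002  0.003] dr [3.141e+00 5.000e-03 3.000e-03] q [ 0.04  0.22  1.61  0.    1.32 -0.17]
```

View pics/w2.png

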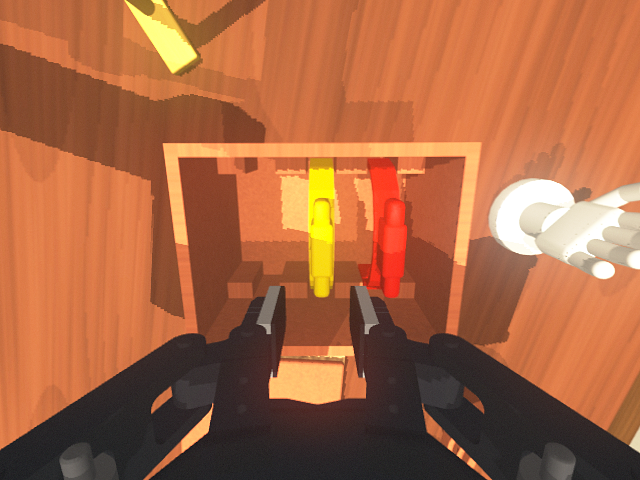

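Yellow bow at (321,248) is centred between the pads, and red at (393,248) is clear of the right finger. Descending to grip.

```bash
python3 -m creep '{"delta_pos":[[1.5,0.1,0],[3.5,0.1,0],[5.5,0.1,0],[7.5,0.1,0],[9,0.1,0],[10.2,0.1,0],[10.8,0.1,0],[10.8,0.1,0]],"dr":[[0,0,0],[0,0,0],[0,0,0],[0,0,0],[0,0,0],[0,0,0],[0,0,0],[0,0,0]]}' && python3 -m creep '{"delta_pos":[[0,0,0],[0,0,0],[0,0,0],[0,0,0],[0,0,0]],"dr":[[0,0,0],[0,0,0],[0,0,0],[0,0,0],[0,0,0]]}' -1 50
python3 - <<'E'
from h import *
a=np.radians(42.4)
for t in(-.06,.06): print(np.round([.4355+t*np.cos(a),.3367+t*np.sin(a)],4))
E
```

```text
clock: 9.85
position: [0.5278, 0.0893, 0.1118]
ee_rot: [0.547, 0.446, 0.55, -0.447]
contact_force: [-0.1, 0.0, 0.2]
width: 0.0301
clock: 10.35
position: [0.5285, 0.0895, 0.1129]
ee_rot: [0.548, 0.447, 0.549, -0.446]
contact_force: [0.0, -0.4, 5.2]
width: 0.015
[0.3912 0.2962]
[0.4798 0.3772]
```

```bash
python3 -m creep '{"delta_pos":[[-0.5,0,0],[-2,0,0],[-4.5,0,0],[-7.5,0,0],[-10.5,0,0],[-13.5,0,0],[-16,0,0],[-17.6,0,0],[-18,0,0],[-18,0,0]],"dr":[[0,0,0],[0,0,0],[0,0,0],[0,0,0],[0,0,0],[0,0,0],[0,0,0],[0,0,0],[0,0,0],[0,0,0]]}'
python3 - <<'E'
from h import *
go([.4798,.3772,.29],42.4)
E
```

```text
clock: 11.35
position: [0.5282, 0.0893, 0.292]
ee_rot: [0.547, 0.446, 0.55, -0.447]
contact_force: [-0.2, 0.3, 0.2]
width: 0.0152
delta [  0.26   1.09 -29.18] dr [-0.536 -0.003  0.002] dr [2.606 0.003 0.004] q [ 0.04  0.19  1.47  0.    1.48 -0.17]
```

```bash
python3 -m creep '{"delta_pos":[[0,0,-1.5],[0,0,-5],[0,0.2,-9],[0,0.4,-13],[0,0.6,-17],[0,0.8,-21],[0,0.9,-24.5],[0,1.1,-27.5],[0,1.1,-29.2],[0,1.1,-29.2]],"dr":[[-0.03,0,0],[-0.09,0,0],[-0.16,0,0],[-0.23,0,0],[-0.3,0,0],[-0.37,0,0],[-0.44,0,0],[-0.51,0,0],[-0.536,-0.003,0.002],[-0.536,-0.003,0.002]]}' && python3 -m creep '{"delta_pos":[[0,0,0],[0,0,0]],"dr":[[0,0,0],[0,0,0]]}'
python3 - <<'E'
from h import *
im=grab('scene','s2.png');cv2.imwrite('pics/s2c.png',cv2.resize(im['pixels'][130:320,300:500],None,fx=3,fy=3,interpolation=cv2.INTER_CUBIC))
go([.4798,.3772,.143],42.4)
E
```

```text
clock: 12.35
position: [0.4784, 0.3796, 0.291]
ee_rot: [0.647, 0.284, 0.648, -0.285]
contact_force: [0.0, -0.9, -0.7]
width: 0.0146
clock: 12.55
position: [0.4801, 0.3762, 0.2924]
ee_rot: [0.647, 0.285, 0.647, -0.286]
contact_force: [-0.1, -0.2, -0.3]
width: 0.0147
delta [14.96  0.06 -0.12] dr [-0.002  0.001  0.001] dr [ 3.14e+00  1.00e-03 -1.00e-03] q [ 0.55  0.3   1.31 -0.    1.52 -0.19]
```

View pics/s2c.png

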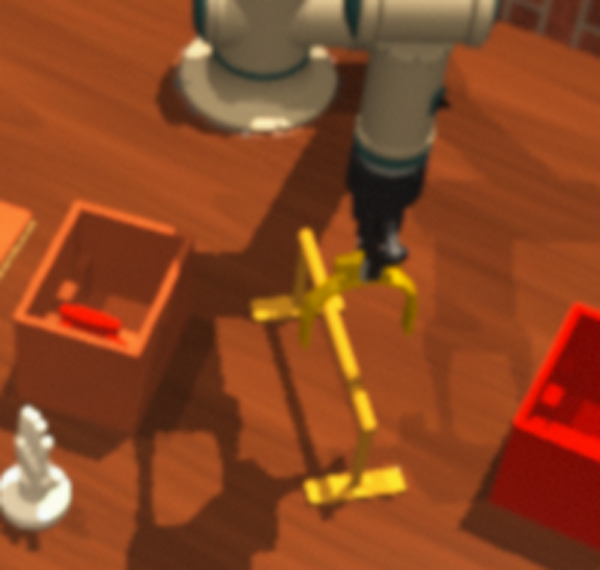

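The scene crop shows the yellow frame held square above the bar (arch (355,280), bar running (305,235) to (370,425)). Lowering it over the bar.

```bash
python3 -m creep '{"delta_pos":[[2,0,0],[4.5,0,0],[7,0,0],[9.5,0,0],[12,0,0],[13.5,0,0],[14.4,0,0],[14.7,0,0],[14.7,0,0]],"dr":[[0,0,0],[0,0,0],[0,0,0],[0,0,0],[0,0,0],[0,0,0],[0,0,0],[0,0,0],[0,0,0]]}' && python3 -m creep '{"delta_pos":[[0.2,0,0],[0.2,0,0]],"dr":[[0,0,0],[0,0,0]]}' && python3 -m creep '{"delta_pos":[[0,0,0],[0,0,0],[0,0,0],[0,0,0]],"dr":[[0,0,0],[0,0,0],[0,0,0],[0,0,0]]}' -0.4 && python3 -m creep '{"delta_pos":[[-0.5,0,0],[-2,0,0],[-4.5,0,0],[-7.5,0,0],[-10.5,0,0],[-13.5,0,0],[-16,0,0],[-17.6,0,0],[-17.6,0,0]],"dr":[[0,0,0],[0,0,0],[0,0,0],[0,0,0],[0,0,0],[0,0,0],[0,0,0],[0,0,0],[0,0,0]]}'
python3 - <<'E'
from h import *
go([.5778,.0997,.29],11.7)
E
```

```text
clock: 13.5
position: [0.4804, 0.377, 0.1459]
ee_rot: [0.647, 0.286, 0.647, -0.286]
contact_force: [-1.1, -0.6, 0.5]
width: 0.0149
clock: 13.7
position: [0.4804, 0.3775, 0.1443]
ee_rot: [0.647, 0.286, 0.647, -0.285]
contact_force: [-0.5, 0.1, -0.5]
width: 0.015
clock: 14.1
position: [0.48, 0.3774, 0.1437]
ee_rot: [0.647, 0.285, 0.647, -0.285]
contact_force: [0.5, -0.4, -0.7]
width: 0.0256
clock: 15.0
position: [0.481, 0.3781, 0.3228]
ee_rot: [0.648, 0.287, 0.646, -0.284]
contact_force: [-0.2, 0.1, 0.2]
width: 0.0257
delta [  3.26 -11.64  27.08] dr [ 0.536 -0.    -0.006] dr [-2.606  0.008 -0.   ] q [ 0.55  0.3   1.25 -0.    1.59 -0.19]
```

```bash
python3 -m creep '{"delta_pos":[[0,-0.5,1.5],[0,-2,5],[0,-3.7,9],[0,-5.5,13],[0,-7.5,17.5],[0,-9.5,22],[2,-11.2,26],[4,-11.6,27.1],[7,-11.6,27.1],[9.5,-11.6,27.1]],"dr":[[0.03,0,0],[0.09,0,0],[0.16,0,0],[0.23,0,0],[0.3,0,0],[0.37,0,0],[0.44,0,0],[0.51,0,-0.003],[0.536,0,-0.006],[0.536,0,-0.006]]}' -0.35 && python3 -m creep '{"delta_pos":[[0,0,0],[0,0,0],[0,0,0]],"dr":[[0,0,0],[0,0,0],[0,0,0]]}'
python3 - <<'E'
from h import *
im=grab('wrist');W=cloud(im);z=W[...,2];hsv=cv2.cvtColor(im['pixels'],cv2.COLOR_BGR2HSV)
m=(z>.12)&(z<.145)&(hsv[...,1]>200)&((hsv[...,0]<5)|(hsv[...,0]>175))
n,l,st,ce=cv2.connectedComponentsWithStats(m.astype(np.uint8));i=1+st[1:,4].argmax();P=W[l==i];r=cv2.minAreaRect(P[:,:2].astype(np.float32));print(st[i],r,np.percentile(P[:,2],[50,95]))
go([r[0][0],r[0][1],.111],11.7)
E
```

```text
clock: 16.0
position: [0.5759, 0.0967, 0.2215]
ee_rot: [0.546, 0.444, 0.549, -0.451]
contact_force: [-0.0, -0.3, 0.2]
width: 0.0278
clock: 16.3
position: [0.5777, 0.0988, 0.2258]
ee_rot: [0.548, 0.445, 0.548, -0.448]
contact_force: [0.2, -0.6, 0.2]
width: 0.0278
[ 309  194   22   98 1501] ((0.5783575177192688, 0.10016369074583054), (0.015608316287398338, 0.07120751589536667), 11.729391098022461) [0.13838275 0.13963009]
delta [11.51  0.11 -0.14] dr [-0.     0.002  0.003] dr [ 3.141  0.005 -0.004] q [ 0.05  0.3   1.49 -0.    1.36 -0.15]
```

```bash
python3 -m creep '{"delta_pos":[[1.5,0.1,-0.1],[3.5,0.1,-0.1],[5.5,0.1,-0.1],[7.5,0.1,-0.1],[9.3,0.1,-0.1],[10.6,0.1,-0.1],[11.3,0.1,-0.1],[11.4,0.1,-0.1]],"dr":[[0,0,0],[0,0,0],[0,0,0],[0,0,0],[0,0,0],[0,0,0],[0,0,0],[0,0,0]]}' && python3 -m creep '{"delta_pos":[[0,0,0],[0,0,0],[0,0,0],[0,0,0],[0,0,0]],"dr":[[0,0,0],[0,0,0],[0,0,0],[0,0,0],[0,0,0]]}' -1 50 &&  python3 -m creep '{"delta_pos":[[-0.5,0,0],[-2,0,0],[-4.5,0,0],[-7.5,0,0],[-10.5,0,0],[-13.5,0,0],[-16,0,0],[-17.6,0,0],[-18,0,0],[-18,0,0]],"dr":[[0,0,0],[0,0,0],[0,0,0],[0,0,0],[0,0,0],[0,0,0],[0,0,0],[0,0,0],[0,0,0],[0,0,0]]}'
python3 - <<'E'
from h import *
go([.3912,.2962,.29],42.4)
E
```

```text
clock: 17.15
position: [0.5772, 0.1, 0.1105]
ee_rot: [0.547, 0.444, 0.549, -0.449]
contact_force: [-0.7, -0.5, 0.4]
width: 0.0274
clock: 17.65
position: [0.5777, 0.0999, 0.1113]
ee_rot: [0.548, 0.445, 0.549, -0.448]
contact_force: [-0.1, -0.2, 1.8]
width: 0.015
clock: 18.65
position: [0.5782, 0.1004, 0.2909]
ee_rot: [0.548, 0.445, 0.549, -0.448]
contact_force: [-0.6, 0.0, -1.5]
width: 0.0149
delta [  0.12 -14.34 -22.96] dr [-0.536  0.001  0.006] dr [ 2.606e+00  8.000e-03 -1.000e-03] q [ 0.06  0.27  1.37 -0.    1.51 -0.15]
```

```bash
python3 -m creep '{"delta_pos":[[0,-0.6,-1],[0,-2.2,-3.5],[0,-4.2,-6.7],[0,-6.2,-10],[0,-8.2,-13.2],[0,-10.2,-16.5],[0,-12.2,-19.7],[0,-13.8,-22.2],[0,-14.3,-23],[0,-14.3,-23]],"dr":[[-0.03,0,0],[-0.09,0,0],[-0.16,0,0],[-0.23,0,0],[-0.3,0,0],[-0.37,0,0],[-0.44,0,0],[-0.51,0,0],[-0.536,0,0.006],[-0.536,0,0.006]]}' && python3 -m creep '{"delta_pos":[[0,0,0],[0,0,0],[0,0,0]],"dr":[[0,0,0],[0,0,0],[0,0,0]]}'
python3 - <<'E'
from h import *
go([.3912,.2962,.143],42.4)
im=grab('top');W=cloud(im);z=W[...,2]
# yellow frame check: bow points on rail
a=np.radians(42.4);d=W-np.array([.4355,.3367,.125]);x=d[...,0]*np.cos(a)+d[...,1]*np.sin(a);y=-d[...,0]*np.sin(a)+d[...,1]*np.cos(a)
m=(z>.142)&(z<.18)&(abs(x)<.15)&(abs(y)<.1)
print(m.sum(),np.nanpercentile(z[m],[5,95]),cv2.minAreaRect(np.stack([x[m],y[m]],1).astype(np.float32)))
E
```

```text
clock: 19.65
position: [0.3898, 0.2971, 0.2902]
ee_rot: [0.647, 0.284, 0.648, -0.285]
contact_force: [0.5, 0.0, -1.4]
width: 0.0152
clock: 19.95
position: [0.3924, 0.2959, 0.2908]
ee_rot: [0.647, 0.286, 0.647, -0.286]
contact_force: [0.5, 0.6, -0.1]
width: 0.015
delta [14.78 -0.06 -0.11] dr [-0.002  0.     0.001] dr [ 3.14e+00  1.00e-03 -1.00e-03] q [ 0.5   0.12  1.56 -0.    1.46 -0.23]
188 [0.15014079 0.17147398] ((0.061191923916339874, -0.0007950477302074432), (0.015997759997844696, 0.0696384608745575), 2.46502423286438)
```

Yellow hangs at rail x=+61 mm, y about 0, bow top 0.171 (expected 0.169). Now lowering red.

```bash
python3 -m creep '{"delta_pos":[[2,0,0],[4.5,0,0],[7,0,0],[9.5,0,0],[12,0,0],[13.5,0,0],[14.4,0,0],[14.6,0,0],[14.6,0,0]],"dr":[[0,0,0],[0,0,0],[0,0,0],[0,0,0],[0,0,0],[0,0,0],[0,0,0],[0,0,0],[0,0,0]]}' && python3 -m creep '{"delta_pos":[[0.2,0,0],[0.2,0,0]],"dr":[[0,0,0],[0,0,0]]}' && python3 -m creep '{"delta_pos":[[0,0,0],[0,0,0],[0,0,0],[0,0,0]],"dr":[[0,0,0],[0,0,0],[0,0,0],[0,0,0]]}' -0.4 && python3 -m creep '{"delta_pos":[[-0.5,0,0],[-2,0,0],[-4.5,0,0],[-7.5,0,0],[-10.5,0,0],[-13.5,0,0],[-16,0,0],[-17.6,0,0],[-17.6,0,0]],"dr":[[0,0,0],[0,0,0],[0,0,0],[0,0,0],[0,0,0],[0,0,0],[0,0,0],[0,0,0],[0,0,0]]}'
python3 - <<'E'
from h import *
im=grab('top');W=cloud(im);z=W[...,2]
def box(name,m,roi):
    M=np.zeros(z.shape,bool);a,b,c,d=roi;M[b:d,a:c]=m[b:d,a:c]
    n,l,st,ce=cv2.connectedComponentsWithStats(M.astype(np.uint8))
    for i in range(1,n):
        if st[i,4]<40: continue
        P=W[l==i];r=cv2.minAreaRect(P[:,:2].astype(np.float32))
        print(name,'px',ce[i].round(),'ctr',np.round(r[0],4),'size',np.round(r[1],3),'ang',round(r[2],1),'rgb',im['pixels'][l==i].mean(0).round()[::-1])
box('toy',(z>.010)&(z<.03),(445,200,550,320))
go([.3995,-.3451,.30],-65)
E
```

```text
clock: 20.9
position: [0.3921, 0.2966, 0.1453]
ee_rot: [0.647, 0.286, 0.647, -0.286]
contact_force: [-0.5, 0.6, -0.4]
width: 0.0148
clock: 21.1
position: [0.392, 0.2968, 0.1436]
ee_rot: [0.647, 0.286, 0.647, -0.285]
contact_force: [-0.1, -0.0, -1.1]
width: 0.0151
clock: 21.5
position: [0.3916, 0.2967, 0.1432]
ee_rot: [0.647, 0.285, 0.647, -0.285]
contact_force: [-0.0, -0.8, -0.0]
width: 0.0251
clock: 22.4
position: [0.3927, 0.2974, 0.3219]
ee_rot: [0.648, 0.287, 0.646, -0.284]
contact_force: [-0.3, -0.0, -0.0]
width: 0.0258
toy px [467. 225.] ctr [ 0.6073 -0.3497] size [0.071 0.044] ang 21.4 rgb [237. 232. 218.]
toy px [529. 244.] ctr [ 0.5562 -0.5296] size [0.069 0.041] ang 41.6 rgb [242. 187. 201.]
toy px [485. 255.] ctr [ 0.5242 -0.4015] size [0.07  0.042] ang 36.2 rgb [237. 231. 217.]
toy px [516. 289.] ctr [ 0.4267 -0.4881] size [0.071 0.044] ang 2.4 rgb [235. 179. 192.]
toy px [466. 299.] ctr [ 0.3994 -0.3454] size [0.071 0.042] ang 25.6 rgb [238. 234. 221.]
delta [  1.96 -42.74  47.92] dr [ 1.875e+00 -1.000e-03 -2.000e-03] dr [-1.267e+00  2.000e-03 -1.000e-03] q [ 0.51  0.11  1.51 -0.    1.53 -0.23]
```

```bash
python3 -m creep '{"delta_pos":[[0,-3,3],[0,-6,6.5],[0,-9,10],[0,-12,13.5],[0,-15,17],[0,-18,20.5],[0,-21,24],[0,-24,27.5],[0,-27,31],[0,-30,34.5]],"dr":[[0.1,0,0],[0.22,0,0],[0.34,0,0],[0.46,0,0],[0.58,0,0],[0.7,0,0],[0.82,0,0],[0.94,0,0],[1.06,0,0],[1.18,0,0]]}' 0.6
python3 - <<'E'
from h import *
go([.3994,-.3454,.15],-64.4)
E
```

```text
clock: 23.45
position: [0.4016, -0.1618, 0.3179]
ee_rot: [-0.377, -0.598, -0.378, 0.598]
contact_force: [0.5, 0.1, 0.1]
width: 0.0683
delta [16.77  7.74 16.67] dr [0.679 0.001 0.002] dr [-2.463e+00 -3.000e-03  1.000e-03] q [-0.54  0.02  1.61 -0.    1.52 -0.1 ]
```

```bash
python3 -m creep '{"delta_pos":[[1,1.5,3.5],[2.5,3,7],[5,4.5,10],[8,6,13],[11,7,15.5],[14,7.7,16.7],[16.5,7.7,16.7],[16.8,7.7,16.7],[16.8,7.7,16.7],[16.8,7.7,16.7]],"dr":[[0.1,0,0],[0.22,0,0],[0.34,0,0],[0.46,0,0],[0.58,0,0],[0.68,0,0],[0.68,0,0],[0.68,0,0],[0.68,0,0],[0.68,0,0]]}'
python3 - <<'E'
from h import *
im=grab('wrist','w3.png');W=cloud(im);z=W[...,2]
m=(z>.012)&(z<.024)
n,l,st,ce=cv2.connectedComponentsWithStats(m.astype(np.uint8))
for i in range(1,n):
  if st[i,4]>2000:
    P=W[l==i];print(st[i],ce[i].round(),cv2.minAreaRect(P[:,:2].astype(np.float32)))
go([.3994,-.3454,.0],-64.4)
E
```

```text
clock: 24.45
position: [0.4017, -0.3444, 0.1523]
ee_rot: [0.159, 0.689, 0.158, -0.689]
contact_force: [0.5, 0.1, 0.2]
width: 0.0682
[   29     0   241   170 28852] [150.  71.] ((0.46659207344055176, -0.1726946234703064), (0.12399062514305115, 0.1553407609462738), 8.639781951904297)
[ 419    0   62   40 2136] [449.  18.] ((0.5859761238098145, -0.36098283529281616), (0.02319071814417839, 0.04038979858160019), 22.35700035095215)
[ 420   76   60  101 4993] [451. 126.] ((0.5224478244781494, -0.40187543630599976), (0.07032488286495209, 0.043855827301740646), 34.34249496459961)
[ 578  111   62   98 4953] [609. 160.] ((0.5568575263023376, -0.532145619392395), (0.07010965794324875, 0.045891374349594116), 40.88935089111328)
[ 293  194   52   80 3647] [319. 234.] ((0.3986295163631439, -0.346290647983551), (0.07015520334243774, 0.04275184124708176), 24.367403030395508)
[ 436  233   80   83 3533] [475. 275.] ((0.4260885417461395, -0.4909270405769348), (0.07027920335531235, 0.0442751906812191), 2.7811176776885986)
delta [15.27 -0.08  0.26] dr [ 0.005 -0.    -0.003] dr [-3.137e+00  4.000e-03 -1.000e-03] q [-0.84  0.26  1.73 -0.    1.15  0.28]
```

View pics/w3.png

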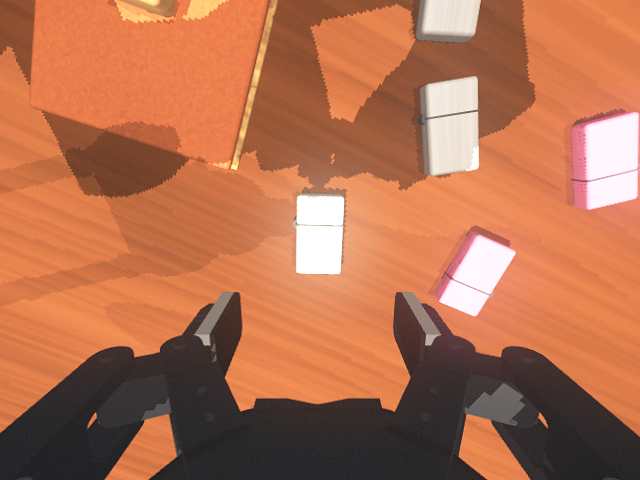

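The chrome toy at (319,234) is centred between the jaws and aligned. Gripping it.

```bash
python3 -m creep '{"delta_pos":[[2,0,0.3],[5,0,0.3],[8,0,0.3],[11,0,0.3],[13,0,0.3],[14.5,0,0.3],[15.2,0,0.3],[15.3,0,0.3],[15.3,0,0.3]],"dr":[[0,0,0],[0,0,0],[0,0,0],[0,0,0],[0,0,0],[0,0,0],[0,0,0],[0,0,0],[0,0,0]]}' && python3 -m creep '{"delta_pos":[[0,0,0],[0,0,0],[0,0,0],[0,0,0],[0,0,0]],"dr":[[0,0,0],[0,0,0],[0,0,0],[0,0,0],[0,0,0]]}' -1 50 &&  python3 -m creep '{"delta_pos":[[-0.5,0,0],[-2,0,0],[-4.5,0,0],[-8,0,0],[-12,0,0],[-16,0,0],[-20,0,0],[-23,0,0],[-25,0,0],[-25,0,0]],"dr":[[0,0,0],[0,0,0],[0,0,0],[0,0,0],[0,0,0],[0,0,0],[0,0,0],[0,0,0],[0,0,0],[0,0,0]]}'
python3 - <<'E'
from h import *
a=np.radians(11.8)
for t in(.042,-.042,0): print(np.round([.5279+t*np.cos(a),.0883+t*np.sin(a)],4))
go([.4868,.0797,.25],-78.2)
E
```

```text
clock: 25.4
position: [0.3991, -0.3462, -0.0007]
ee_rot: [0.159, 0.689, 0.157, -0.689]
contact_force: [0.7, -0.1, 0.5]
width: 0.0684
clock: 25.9
position: [0.3991, -0.3464, -0.0005]
ee_rot: [0.159, 0.69, 0.157, -0.689]
contact_force: [-0.1, -0.1, 5.8]
width: 0.0391
clock: 26.9
position: [0.3995, -0.3467, 0.2515]
ee_rot: [0.16, 0.69, 0.156, -0.688]
contact_force: [0.3, -0.6, -0.7]
width: 0.0386
[0.569  0.0969]
[0.4868 0.0797]
[0.5279 0.0883]
delta [ -0.04 -34.58 -26.44] dr [ 0.245 -0.002 -0.006] dr [-2.897  0.009 -0.003] q [-0.85  0.19  1.57 -0.    1.37  0.27]
```

```bash
python3 -m creep '{"delta_pos":[[0,-2,-1.5],[0,-6,-4.6],[0,-10,-7.7],[0,-14,-10.7],[0,-18,-13.8],[0,-22,-16.8],[0,-26,-19.9],[0,-30,-23],[0,-33,-25.3],[0,-34.5,-26.4]],"dr":[[0,0,0],[0.03,0,0],[0.06,0,0],[0.09,0,0],[0.12,0,0],[0.15,0,0],[0.18,0,0],[0.21,0,0],[0.245,0,-0.004],[0.245,0,-0.004]]}' && python3 -m creep '{"delta_pos":[[0,0,0],[0,0,0],[0,0,0]],"dr":[[0,0,0],[0,0,0],[0,0,0]]}'
python3 - <<'E'
from h import *
go([.4868,.0797,.087],-78.2)
E
```

```text
clock: 27.9
position: [0.485, 0.0834, 0.2463]
ee_rot: [-0.072, -0.702, -0.075, 0.705]
contact_force: [0.4, -1.0, -0.9]
width: 0.0391
clock: 28.2
position: [0.4852, 0.0789, 0.2473]
ee_rot: [-0.071, -0.702, -0.073, 0.704]
contact_force: [0.1, -0.1, -1.8]
width: 0.0388
delta [ 1.603e+01  1.000e-02 -2.200e-01] dr [-0.001  0.003  0.003] dr [ 3.141  0.005 -0.004] q [0.02 0.14 1.64 0.   1.36 1.38]
```

```bash
python3 -m creep '{"delta_pos":[[2,0,-0.2],[5,0,-0.2],[8,0,-0.2],[11,0,-0.2],[13.5,0,-0.2],[15.3,0,-0.2],[16,0,-0.2],[16,0,-0.2]],"dr":[[0,0,0],[0,0,0],[0,0,0],[0,0,0],[0,0,0],[0,0,0],[0,0,0],[0,0,0]]}' && python3 -m creep '{"delta_pos":[[0,0,0],[0,0,0],[0,0,0],[0,0,0]],"dr":[[0,0,0],[0,0,0],[0,0,0],[0,0,0]]}' 0.2 &&  python3 -m creep '{"delta_pos":[[-0.5,0,0],[-2,0,0],[-4.5,0,0],[-8,0,0],[-12,0,0],[-15,0,0],[-17,0,0],[-17,0,0]],"dr":[[0,0,0],[0,0,0],[0,0,0],[0,0,0],[0,0,0],[0,0,0],[0,0,0],[0,0,0]]}'
python3 - <<'E'
from h import *
im=grab('wrist','w4.png')
go([.5242,-.4015,.20],-54.5)
E
```

```text
clock: 29.0
position: [0.4869, 0.0799, 0.0874]
ee_rot: [-0.071, -0.702, -0.073, 0.705]
contact_force: [-0.3, -0.0, -0.2]
width: 0.039
clock: 29.4
position: [0.488, 0.081, 0.0888]
ee_rot: [0.071, 0.704, 0.074, -0.703]
contact_force: [-0.5, 0.7, 0.1]
width: 0.0509
clock: 30.2
position: [0.4896, 0.0805, 0.2618]
ee_rot: [0.072, 0.706, 0.074, -0.701]
contact_force: [0.6, 0.2, -0.0]
width: 0.0517
delta [ 5.8  47.93  6.37] dr [-0.414 -0.003  0.002] dr [2.728 0.003 0.005] q [0.02 0.14 1.62 0.   1.38 1.38]
```

View pics/w4.png

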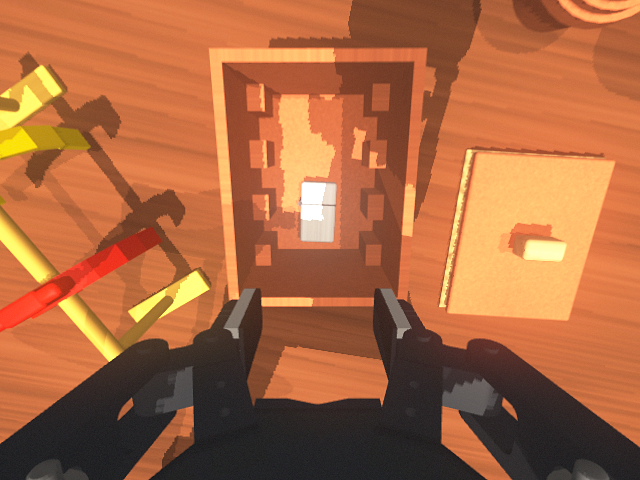

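The first toy lies flat in the caddy at (318,212), both frames hang at left, and the lid is on the mat at right. Next is the toy at (0.524,-0.40).

```bash
python3 -m creep '{"delta_pos":[[0,3,0],[0,7.5,0.8],[0,12.5,1.6],[0,17.5,2.4],[0,22.5,3],[0,27.5,3.7],[0,32.5,4.3],[1,37.5,5],[2,42.5,5.6],[4,46.5,6.3]],"dr":[[0,0,0],[-0.05,0,0],[-0.1,0,0],[-0.15,0,0],[-0.2,0,0],[-0.25,0,0],[-0.3,0,0],[-0.35,0,0],[-0.4,0,0],[-0.414,-0.003,0.002]]}' 0.6 && python3 -m creep '{"delta_pos":[[1,0,0],[2,0.7,0],[2,1.4,0],[2,1.4,0]],"dr":[[0,0,0],[0,0,0],[0,0,0],[0,0,0]]}'
python3 - <<'E'
from h import *
im=grab('wrist');W=cloud(im);z=W[...,2]
m=(z>.012)&(z<.024)
n,l,st,ce=cv2.connectedComponentsWithStats(m.astype(np.uint8))
for i in range(1,n):
  if st[i,4]>1000:
    P=W[l==i];print(st[i],ce[i].round(),im['pixels'][l==i].mean(0).round(),cv2.minAreaRect(P[:,:2].astype(np.float32)))
go([.5242,-.4015,.0],-54.5)
E
```

```text
clock: 31.25
position: [0.521, -0.3898, 0.2155]
ee_rot: [-0.216, -0.672, -0.216, 0.674]
contact_force: [0.6, 0.1, 0.6]
width: 0.0685
clock: 31.65
position: [0.5299, -0.3982, 0.1964]
ee_rot: [-0.216, -0.672, -0.217, 0.674]
contact_force: [-1.0, 0.7, 0.5]
width: 0.0682
[    0     0   212   230 32043] [97. 97.] [ 77. 128. 222.] ((0.504117488861084, -0.1676974594593048), (0.1981373429298401, 0.1554296612739563), 8.320444107055664)
[ 299   77   58   89 3615] [327. 121.] [220. 229. 237.] ((0.6077173948287964, -0.35060957074165344), (0.07058360427618027, 0.04349159449338913), 23.367937088012695)
[ 296  193   44   69 2771] [318. 227.] [249. 251. 252.] ((0.5235711932182312, -0.4022557735443115), (0.06936002522706985, 0.04266941174864769), 35.69607925415039)
[ 417  240   43   66 2534] [437. 272.] [239. 227. 251.] ((0.5569502115249634, -0.5322288274765015), (0.06989914178848267, 0.04380374774336815), 39.806251525878906)
[ 300  309   63   64 2137] [331. 341.] [237. 226. 251.] ((0.4269145727157593, -0.4913557767868042), (0.06985749304294586, 0.04350017011165619), 2.5125045776367188)
delta [ 1.971e+01 -1.000e-02  6.300e-01] dr [0.002 0.002 0.002] dr [-3.14e+00 -2.00e-03  3.00e-03] q [-0.75  0.43  1.36 -0.    1.36  0.2 ]
```

```bash
python3 -m creep '{"delta_pos":[[2,0,0.6],[5,0,0.6],[9,0,0.6],[13,0,0.6],[16,0,0.6],[18.3,0,0.6],[19.4,0,0.6],[19.7,0,0.6],[19.7,0,0.6]],"dr":[[0,0,0],[0,0,0],[0,0,0],[0,0,0],[0,0,0],[0,0,0],[0,0,0],[0,0,0],[0,0,0]]}' && python3 -m creep '{"delta_pos":[[0,0,0],[0,0,0],[0,0,0],[0,0,0],[0,0,0]],"dr":[[0,0,0],[0,0,0],[0,0,0],[0,0,0],[0,0,0]]}' -1 50 &&  python3 -m creep '{"delta_pos":[[-0.5,0,0],[-2,0,0],[-4.5,0,0],[-8,0,0],[-12,0,0],[-16,0,0],[-20,0,0],[-23,0,0],[-25,0,0],[-25,0,0]],"dr":[[0,0,0],[0,0,0],[0,0,0],[0,0,0],[0,0,0],[0,0,0],[0,0,0],[0,0,0],[0,0,0],[0,0,0]]}'
python3 - <<'E'
from h import *
go([.569,.0969,.25],-78.2)
E
```

```text
clock: 32.6
position: [0.5244, -0.4022, 0.0007]
ee_rot: [-0.216, -0.673, -0.216, 0.674]
contact_force: [-0.6, -0.1, -0.2]
width: 0.0685
clock: 33.1
position: [0.5245, -0.4029, 0.0015]
ee_rot: [-0.216, -0.673, -0.215, 0.674]
contact_force: [-0.3, -0.1, 5.5]
width: 0.0388
clock: 34.1
position: [0.5255, -0.4032, 0.2544]
ee_rot: [0.218, 0.674, 0.214, -0.673]
contact_force: [0.3, -0.2, -0.4]
width: 0.0391
delta [  0.19 -38.19 -32.59] dr [ 0.414 -0.    -0.006] dr [-2.728  0.008 -0.   ] q [-0.76  0.4   1.27 -0.    1.47  0.19]
```

```bash
python3 -m creep '{"delta_pos":[[0,-2,-1.7],[0,-5.8,-4.9],[0,-9.6,-8.2],[0,-13.4,-11.4],[0,-17.2,-14.7],[0,-21,-17.9],[0,-24.8,-21.2],[0,-28.6,-24.4],[0,-32.4,-27.7],[0,-35.5,-30.3]],"dr":[[0,0,0],[0.05,0,0],[0.1,0,0],[0.15,0,0],[0.2,0,0],[0.25,0,0],[0.3,0,0],[0.35,0,0],[0.4,0,0],[0.414,0,-0.005]]}' && python3 -m creep '{"delta_pos":[[0,0,-2],[0,-1.6,-3],[0,-1.6,-3],[0,-1.6,-3]],"dr":[[0,0,0],[0,0,0],[0,0,0],[0,0,0]]}'
python3 - <<'E'
from h import *
go([.569,.0969,.087],-78.2)
E
```

```text
clock: 35.1
position: [0.5635, 0.0657, 0.2484]
ee_rot: [-0.07, -0.701, -0.075, 0.706]
contact_force: [1.2, -0.4, -0.8]
width: 0.0388
clock: 35.5
position: [0.59, 0.0844, 0.2488]
ee_rot: [-0.071, -0.701, -0.075, 0.706]
contact_force: [0.6, -0.4, -2.5]
width: 0.0387
delta [16.2  -1.55  1.69] dr [0.    0.007 0.006] dr [-3.142 -0.009  0.011] q [0.02 0.3  1.42 0.   1.42 1.39]
```

```bash
python3 -m creep '{"delta_pos":[[0.5,-1.5,1.7],[2,-1.5,1.7],[5,-1.5,1.7],[8,-1.5,1.7],[11,-1.5,1.7],[13.5,-1.5,1.7],[15.5,-1.5,1.7],[16.2,-1.5,1.7],[16.2,-1.5,1.7]],"dr":[[0,0,0],[0,0,0],[0,0.005,0.005],[0,0.005,0.005],[0,0.005,0.005],[0,0.005,0.005],[0,0.005,0.005],[0,0.005,0.005],[0,0.005,0.005]]}' && python3 -m creep '{"delta_pos":[[0,0,0],[0,0,0],[0,0,0],[0,0,0]],"dr":[[0,0,0],[0,0,0],[0,0,0],[0,0,0]]}' 0.2 &&  python3 -m creep '{"delta_pos":[[-0.5,0,0],[-2,0,0],[-4.5,0,0],[-8,0,0],[-12,0,0],[-15,0,0],[-17,0,0],[-17,0,0]],"dr":[[0,0,0],[0,0,0],[0,0,0],[0,0,0],[0,0,0],[0,0,0],[0,0,0],[0,0,0]]}'
python3 - <<'E'
from h import *
im=grab('wrist','w5.png')
t=grab('top');W=cloud(t);z=W[...,2];m=np.zeros(z.shape,np.uint8);m[200:320,440:560]=((z>.01)&(z<.03))[200:320,440:560]
n,l,st,ce=cv2.connectedComponentsWithStats(m)
for i in range(1,n):
  if st[i,4]>40: print(ce[i].round(),t['pixels'][l==i].mean(0).round(),cv2.minAreaRect(W[l==i][:,:2].astype(np.float32)))
go([.6077,-.3502,.20],-67.5)
E
```

```text
clock: 36.4
position: [0.5693, 0.0957, 0.087]
ee_rot: [-0.072, -0.703, -0.073, 0.704]
contact_force: [-0.2, -0.8, -0.9]
width: 0.0391
clock: 36.8
position: [0.5709, 0.0966, 0.0887]
ee_rot: [0.072, 0.704, 0.073, -0.703]
contact_force: [0.5, 0.3, 0.1]
width: 0.0507
clock: 37.6
position: [0.5721, 0.0966, 0.2618]
ee_rot: [0.073, 0.706, 0.073, -0.7]
contact_force: [0.4, 0.3, 0.4]
width: 0.0516
[467. 225.] [216. 232. 238.] ((0.6069007515907288, -0.3491382598876953), (0.07181841135025024, 0.04411102086305618), 18.65989112854004)
[529. 244.] [197. 182. 241.] ((0.5557538270950317, -0.5297844409942627), (0.06951499730348587, 0.04076126962900162), 41.22683334350586)
[516. 289.] [188. 175. 235.] ((0.4265991747379303, -0.48868221044540405), (0.07057023048400879, 0.042428866028785706), 0.44955697655677795)
delta [ 5.74 44.5   5.45] dr [-0.187 -0.001  0.001] dr [2.955e+00 1.000e-03 2.000e-03] q [0.05 0.27 1.45 0.   1.42 1.41]
```

View pics/w5.png

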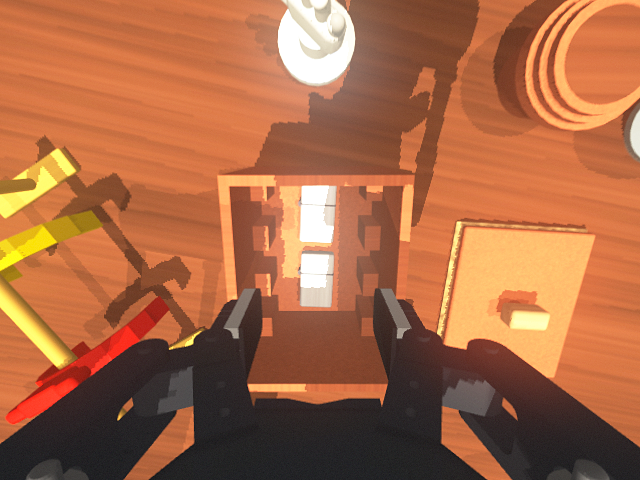

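Both toys lie flat in line at (317,213) and (317,278). Now the third, which hasn't moved at (0.607,-0.350).

```bash
python3 -m creep '{"delta_pos":[[0,3,0],[0,7.5,0.8],[0,12.5,1.6],[0,17.5,2.3],[0,22.5,2.9],[0,27.5,3.5],[1,32.5,4.1],[2.5,37.5,4.7],[4.5,42,5.2],[5.7,44.5,5.4]],"dr":[[0,0,0],[-0.03,0,0],[-0.06,0,0],[-0.09,0,0],[-0.12,0,0],[-0.15,0,0],[-0.18,0,0],[-0.187,0,0],[-0.187,0,0],[-0.187,0,0]]}' 0.6 && python3 -m creep '{"delta_pos":[[0,0,0],[0,0,0],[0,0,0]],"dr":[[0,0,0],[0,0,0],[0,0,0]]}'
python3 - <<'E'
from h import *
im=grab('wrist');W=cloud(im);z=W[...,2]
m=(z>.012)&(z<.024)
n,l,st,ce=cv2.connectedComponentsWithStats(m.astype(np.uint8))
for i in range(1,n):
  if st[i,4]>1000:
    P=W[l==i];r=cv2.minAreaRect(P[:,:2].astype(np.float32));print(st[i],ce[i].round(),im['pixels'][l==i].mean(0).round(),r)
go([.6072,-.3502,.0],-67.5)
E
```

```text
clock: 38.7
position: [0.6068, -0.3531, 0.1962]
ee_rot: [-0.136, -0.693, -0.138, 0.695]
contact_force: [0.4, 0.2, -0.4]
width: 0.0684
clock: 39.0
position: [0.6082, -0.3489, 0.1998]
ee_rot: [0.137, 0.693, 0.139, -0.693]
contact_force: [-0.5, 0.5, 0.5]
width: 0.0679
[ 606   93   34  114 1993] [624. 155.] [246. 222. 160.] ((0.7733033895492554, -0.5857520699501038), (0.10193399339914322, 0.03840672969818115), 37.57607650756836)
[   29   126   175   218 26823] [111. 235.] [ 76. 125. 215.] ((0.5043366551399231, -0.16733723878860474), (0.199146568775177, 0.15457230806350708), 8.415295600891113)
[ 298  186   44   69 2760] [321. 220.] [238. 242. 246.] ((0.6079404354095459, -0.35081759095191956), (0.0694642961025238, 0.04282467067241669), 22.56395149230957)
[ 429  293   49   56 1332] [456. 316.] [232. 218. 248.] ((0.5666254758834839, -0.5363918542861938), (0.07717583328485489, 0.03597109392285347), 62.71697235107422)
delta [20.05  0.11  0.2 ] dr [ 0.001 -0.001  0.001] dr [-3.14e+00 -2.00e-03 -2.00e-03] q [-0.62  0.48  1.25  0.    1.4   0.56]
```

```bash
python3 -m creep '{"delta_pos":[[2,0.1,0.1],[5,0.1,0.1],[9,0.1,0.1],[13,0.1,0.1],[16,0.1,0.1],[18.5,0.1,0.1],[19.7,0.1,0.1],[20,0.1,0.1],[20,0.1,0.1]],"dr":[[0,0,0],[0,0,0],[0,0,0],[0,0,0],[0,0,0],[0,0,0],[0,0,0],[0,0,0],[0,0,0]]}' && python3 -m creep '{"delta_pos":[[0,0,0],[0,0,0],[0,0,0],[0,0,0],[0,0,0]],"dr":[[0,0,0],[0,0,0],[0,0,0],[0,0,0],[0,0,0]]}' -1 50 &&  python3 -m creep '{"delta_pos":[[-0.5,0,0],[-2,0,0],[-4.5,0,0],[-8,0,0],[-12,0,0],[-16,0,0],[-20,0,0],[-23,0,0],[-25,0,0],[-25,0,0]],"dr":[[0,0,0],[0,0,0],[0,0,0],[0,0,0],[0,0,0],[0,0,0],[0,0,0],[0,0,0],[0,0,0],[0,0,0]]}'
python3 - <<'E'
from h import *
go([.5279,.0883,.25],-78.2)
E
```

```text
clock: 39.95
position: [0.6087, -0.351, 0.0013]
ee_rot: [0.138, 0.694, 0.138, -0.693]
contact_force: [0.1, -1.0, 0.1]
width: 0.0683
clock: 40.45
position: [0.6091, -0.352, 0.0024]
ee_rot: [0.138, 0.695, 0.137, -0.692]
contact_force: [0.4, -0.2, 5.8]
width: 0.0388
clock: 41.45
position: [0.609, -0.3524, 0.2553]
ee_rot: [0.14, 0.696, 0.136, -0.691]
contact_force: [-0.3, 1.1, -0.8]
width: 0.0388
delta [  0.31 -43.82  -9.37] dr [ 0.187 -0.006 -0.006] dr [-2.955  0.008 -0.008] q [-0.62  0.46  1.16  0.    1.51  0.55]
```

```bash
python3 -m creep '{"delta_pos":[[0,-3,-0.6],[0,-7.8,-1.7],[0,-12.6,-2.7],[0,-17.4,-3.7],[0,-22.2,-4.8],[0,-27,-5.8],[0,-31.8,-6.8],[0,-36.6,-7.8],[0,-41,-8.8],[0,-43.8,-9.4]],"dr":[[0,0,0],[0.03,0,0],[0.06,0,0],[0.09,0,0],[0.12,0,0],[0.15,0,0],[0.18,0,0],[0.187,-0.006,-0.006],[0.187,-0.006,-0.006],[0.187,-0.006,-0.006]]}' && python3 -m creep '{"delta_pos":[[0,0,0],[0,0,0],[0,0,0]],"dr":[[0,0,0],[0,0,0],[0,0,0]]}'
python3 - <<'E'
from h import *
go([.5279,.0883,.087],-78.2)
E
```

```text
clock: 42.45
position: [0.5248, 0.0921, 0.2495]
ee_rot: [-0.071, -0.7, -0.076, 0.707]
contact_force: [0.4, -0.5, -1.1]
width: 0.0387
clock: 42.75
position: [0.5268, 0.0881, 0.2501]
ee_rot: [-0.071, -0.701, -0.074, 0.706]
contact_force: [0.8, 0.2, -1.6]
width: 0.0387
delta [16.31  0.1  -0.23] dr [-0.001  0.007  0.006] dr [ 3.141  0.009 -0.011] q [0.03 0.21 1.55 0.   1.39 1.4 ]
```

```bash
python3 -m creep '{"delta_pos":[[2,0.1,-0.2],[5,0.1,-0.2],[8,0.1,-0.2],[11,0.1,-0.2],[14,0.1,-0.2],[16.5,0.1,-0.2],[18.3,0.1,-0.2],[19,0.1,-0.2],[19,0.1,-0.2]],"dr":[[0,0.006,0.006],[0,0.006,0.006],[0,0.006,0.006],[0,0.006,0.006],[0,0.006,0.006],[0,0.006,0.006],[0,0.006,0.006],[0,0.006,0.006],[0,0.006,0.006]]}' && python3 -m creep '{"delta_pos":[[0,0,0],[0,0,0],[0,0,0],[0,0,0]],"dr":[[0,0,0],[0,0,0],[0,0,0],[0,0,0]]}' 0.2 &&  python3 -m creep '{"delta_pos":[[-0.5,0,0],[-2,0,0],[-4.5,0,0],[-8,0,0],[-12,0,0],[-16,0,0],[-20,0,0],[-22,0,0],[-22,0,0]],"dr":[[0,0,0],[0,0,0],[0,0,0],[0,0,0],[0,0,0],[0,0,0],[0,0,0],[0,0,0],[0,0,0]]}'
python3 - <<'E'
from h import *
im=grab('wrist','w6.png')
go([.5043,-.1672,.22],8.4)
E
```

```text
clock: 43.65
position: [0.5274, 0.0884, 0.0598]
ee_rot: [-0.072, -0.703, -0.072, 0.704]
contact_force: [-0.3, 0.1, -1.0]
width: 0.0388
clock: 44.05
position: [0.5284, 0.0895, 0.0616]
ee_rot: [0.073, 0.704, 0.073, -0.703]
contact_force: [0.2, -0.9, 0.3]
width: 0.0512
clock: 44.95
position: [0.5295, 0.0896, 0.285]
ee_rot: [0.073, 0.706, 0.073, -0.7]
contact_force: [0.1, 0.3, -0.7]
width: 0.0512
delta [ 6.23 24.64  7.63] dr [-1.511 -0.003 -0.003] dr [ 1.63  -0.003  0.003] q [0.04 0.19 1.5  0.   1.45 1.4 ]
```

View pics/w6.png

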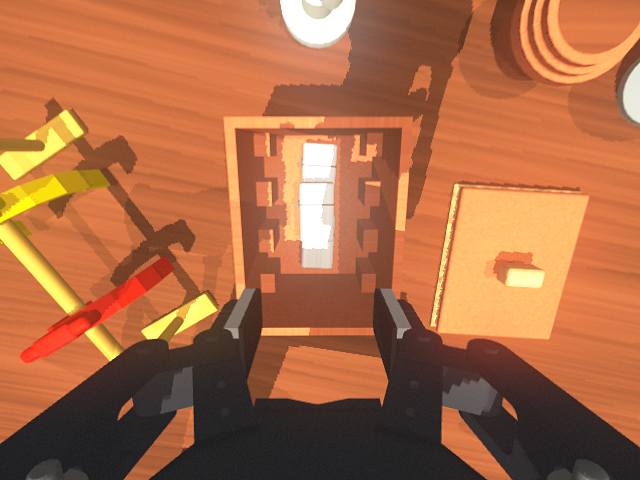

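All three toys are in the caddy, the third on top at (316,215), and both frames still hang. Now the lid.

```bash
python3 -m creep '{"delta_pos":[[0,2.5,0.5],[0,5,1.5],[0,8,2.5],[0,11,3.4],[0,14,4.3],[0,17,5.2],[0,20,6.2],[2,22.5,7],[4,24.6,7.6],[5,24.6,7.6]],"dr":[[-0.14,0,0],[-0.29,0,0],[-0.44,0,0],[-0.59,0,0],[-0.74,0,0],[-0.89,0,0],[-1.04,0,0],[-1.19,0,0],[-1.34,0,0],[-1.49,0,0]]}' -0.1 && python3 -m creep '{"delta_pos":[[0,0,0],[0,0,0],[0,0,0]],"dr":[[0,0,0],[0,0,0],[0,0,0]]}'
python3 - <<'E'
from h import *
im=grab('wrist');W=cloud(im);z=W[...,2]
for a,b in((.05,.064),(.015,.03)):
    m=(z>a)&(z<b);n,l,st,ce=cv2.connectedComponentsWithStats(m.astype(np.uint8));i=1+st[1:,4].argmax();P=W[l==i];r=cv2.minAreaRect(P[:,:2].astype(np.float32));print(st[i],r,np.median(P[:,2]))
    if a==.05: k=r
go([k[0][0],k[0][1],.029],8.4)
E
```

```text
clock: 46.0
position: [0.5015, -0.1688, 0.2269]
ee_rot: [0.529, 0.466, 0.533, -0.468]
contact_force: [-0.2, 1.1, 0.4]
width: 0.0385
clock: 46.3
position: [0.5039, -0.1665, 0.2309]
ee_rot: [0.53, 0.468, 0.53, -0.468]
contact_force: [-0.5, -0.3, 0.5]
width: 0.0388
[ 275    0  236   27 1401] ((0.5431536436080933, 0.015979809686541557), (0.19246867299079895, 0.0018478482961654663), 11.943718910217285) 0.05696898625606132
[  219   140   195   144 24748] ((0.504114031791687, -0.16735729575157166), (0.19839918613433838, 0.15330137312412262), 8.29827880859375) 0.022925375452635725
delta [ 20.22   6.13 -17.63] dr [-0.022  0.    -0.001] dr [ 3.119e+00 -2.000e-03 -0.000e+00] q [-0.45  0.21  1.6   0.    1.33 -0.57]
```

```bash
python3 -m creep '{"delta_pos":[[2,0,0.1],[5,0,0.1],[9,0,0.1],[13,0,0.1],[16,0,0.1],[18.5,0,0.1],[19.7,0,0.1],[20.1,0,0.1],[20.1,0,0.1]],"dr":[[-0.022,0,0],[-0.022,0,0],[-0.022,0,0],[-0.022,0,0],[-0.022,0,0],[-0.022,0,0],[-0.022,0,0],[-0.022,0,0],[-0.022,0,0]]}' && python3 -m creep '{"delta_pos":[[0,0,0],[0,0,0],[0,0,0],[0,0,0],[0,0,0],[0,0,0]],"dr":[[0,0,0],[0,0,0],[0,0,0],[0,0,0],[0,0,0],[0,0,0]]}' -1 60 && python3 -m creep '{"delta_pos":[[-0.3,0,0],[-1.5,0,0],[-4,0,0],[-7.5,0,0],[-11,0,0],[-14.5,0,0],[-17.5,0,0],[-19.5,0,0],[-20,0,0],[-20,0,0]],"dr":[[0,0,0],[0,0,0],[0,0,0],[0,0,0],[0,0,0],[0,0,0],[0,0,0],[0,0,0],[0,0,0],[0,0,0]]}'
python3 - <<'E'
from h import *
go([.5279,.0886,.23],11.9)
E
```

```text
clock: 47.25
position: [0.5045, -0.1679, 0.0301]
ee_rot: [0.536, 0.462, 0.535, -0.462]
contact_force: [0.1, -0.4, 0.9]
width: 0.0381
clock: 47.85
position: [0.505, -0.1683, 0.0312]
ee_rot: [0.536, 0.462, 0.534, -0.461]
contact_force: [0.0, 0.4, 6.1]
width: 0.0229
clock: 48.85
position: [0.5036, -0.1678, 0.2301]
ee_rot: [0.536, 0.462, 0.535, -0.462]
contact_force: [-0.4, -0.1, -4.2]
width: 0.0233
delta [ 1.000e-02  6.160e+00 -2.501e+01] dr [-0.061  0.    -0.001] dr [ 3.081e+00 -1.000e-03 -0.000e+00] q [-0.45  0.21  1.6   0.    1.33 -0.6 ]
```

```bash
python3 -m creep '{"delta_pos":[[0,0.5,-2],[0,1.3,-5],[0,2,-8.3],[0,2.9,-11.7],[0,3.7,-15],[0,4.5,-18.3],[0,5.3,-21.5],[0,5.9,-23.8],[0,6.15,-25],[0,6.15,-25]],"dr":[[0,0,0],[-0.01,0,0],[-0.02,0,0],[-0.03,0,0],[-0.04,0,0],[-0.05,0,0],[-0.06,0,0],[-0.061,0,0],[-0.061,0,0],[-0.061,0,0]]}' && python3 -m creep '{"delta_pos":[[0,0,0],[0,0,0],[0,0,0],[0,0,0]],"dr":[[0,0,0],[0,0,0],[0,0,0],[0,0,0]]}'
python3 - <<'E'
from h import *
im=grab('top');W=cloud(im);z=W[...,2]
m=np.zeros(z.shape,bool);m[180:320,250:370]=((z>.205)&(z<.235))[180:320,250:370]
n,l,st,ce=cv2.connectedComponentsWithStats(m.astype(np.uint8));i=1+st[1:,4].argmax();P=W[l==i];print(st[i],cv2.minAreaRect(P[:,:2].astype(np.float32)),np.percentile(P[:,2],[5,50,95]))
A=np.c_[P[:,:2],np.ones(len(P))];print('tilt',np.linalg.lstsq(A,P[:,2],rcond=None)[0])
go([.5279,.0886,.18],11.9)
E
```

```text
clock: 49.85
position: [0.5271, 0.0895, 0.2282]
ee_rot: [0.549, 0.444, 0.551, -0.445]
contact_force: [0.2, -0.5, -3.8]
width: 0.0229
clock: 50.25
position: [0.528, 0.0875, 0.2298]
ee_rot: [0.549, 0.446, 0.549, -0.446]
contact_force: [-0.7, 0.7, -3.5]
width: 0.0228
[ 281  266   51   33 1131] ((0.45605170726776123, 0.09681020677089691), (0.07199673354625702, 0.11587187647819519), 5.797430992126465) [0.21694736 0.21998829 0.2230616 ]
tilt [5.38042807e-04 1.86611232e-04 2.19727024e-01]
delta [ 4.98 -0.   -0.09] dr [-0.001 -0.    -0.   ] dr [ 3.141e+00 -1.000e-03  0.000e+00] q [ 0.03  0.22  1.59  0.    1.33 -0.17]
```

```bash
python3 -m creep '{"delta_pos":[[1,0,-0.1],[2,0,-0.1],[3,0,-0.1],[3.8,0,-0.1],[4.5,0,-0.1],[5,0,-0.1],[5.4,0,-0.1],[5.7,0,-0.1],[5.9,0,-0.1],[5.9,0,-0.1]],"dr":[[0,0,0],[0,0,0],[0,0,0],[0,0,0],[0,0,0],[0,0,0],[0,0,0],[0,0,0],[0,0,0],[0,0,0]]}' && python3 -m creep '{"delta_pos":[[0.1,0,0],[0.1,0,0],[0.1,0,0]],"dr":[[0,0,0],[0,0,0],[0,0,0]]}'
```

```text
clock: 51.3
position: [0.5278, 0.0894, 0.1707]
ee_rot: [0.549, 0.445, 0.549, -0.445]
contact_force: [1.1, 0.2, -3.9]
width: 0.023
clock: 51.6
position: [0.5279, 0.0894, 0.1699]
ee_rot: [0.549, 0.446, 0.549, -0.445]
contact_force: [-0.1, 0.1, -3.3]
width: 0.023
```

```bash
python3 -m creep '{"delta_pos":[[0.1,0,0],[0.1,0,0],[0.1,0,0]],"dr":[[0,0,0],[0,0,0],[0,0,0]]}' && python3 -m creep '{"delta_pos":[[0.1,0,0],[0.1,0,0],[0.1,0,0]],"dr":[[0,0,0],[0,0,0],[0,0,0]]}'
```

```text
clock: 51.9
position: [0.5281, 0.0894, 0.1692]
ee_rot: [0.549, 0.446, 0.549, -0.445]
contact_force: [-1.4, -0.4, -1.4]
width: 0.0231
clock: 52.2
position: [0.5281, 0.0894, 0.1692]
ee_rot: [0.55, 0.446, 0.549, -0.445]
contact_force: [-3.3, 0.1, 5.8]
width: 0.0231
```

Seated at TCP z 0.169, where it was when first gripped. Releasing and retreating, then the last check.

```bash
python3 -m creep '{"delta_pos":[[0,0,0],[0,0,0],[0,0,0],[0,0,0],[0,0,0]],"dr":[[0,0,0],[0,0,0],[0,0,0],[0,0,0],[0,0,0]]}' -0.1 && python3 -m creep '{"delta_pos":[[-0.5,0,0],[-2,0,0],[-5,0,0],[-9,0,0],[-12,0,0],[-13,0,3],[-13,0,8],[-13,0,13],[-13,0,18],[-13,0,22]],"dr":[[0,0,0],[0,0,0],[0,0,0],[0,0,0],[0,0,0],[0,0,0],[0,0,0],[0,0,0],[0,0,0],[0,0,0]]}' && python3 -m creep '{"delta_pos":[[0,0,4],[0,0,8],[0,0,12],[0,0,16],[0,0,18],[0,0,18],[0,0,18]],"dr":[[0,0,0],[0,0,0],[0,0,0],[0,0,0],[0,0,0],[0,0,0],[0,0,0]]}'
python3 - <<'E'
from h import *
im=grab('top','topf.png');W=cloud(im);z=W[...,2]
r2=lambda P:cv2.minAreaRect(P[:,:2].astype(np.float32))
m=np.zeros(z.shape,bool);m[190:310,262:356]=((z>.147)&(z<.172))[190:310,262:356];P=W[m];print('lid',r2(P),np.percentile(P[:,2],[5,50,95]))
A=np.c_[P[:,:2],np.ones(len(P))];print('tilt',np.linalg.lstsq(A,P[:,2],rcond=None)[0][:2])
a=np.radians(42.4);d=W-np.array([.4355,.3367,.125]);x=d[...,0]*np.cos(a)+d[...,1]*np.sin(a);y=-d[...,0]*np.sin(a)+d[...,1]*np.cos(a)
for s in(-1,1):
    m=(z>.142)&(z<.19)&(x*s>0)&(abs(x)<.15)&(abs(y)<.1);print('band',m.sum(),np.nanpercentile(z[m],[5,95]),cv2.minAreaRect(np.stack([x[m],y[m]],1).astype(np.float32)))
for n,c in dict(pots=(360,140,410,195),jar=(415,140,480,200),sculp=(270,150,320,200)).items():
    q=np.zeros(z.shape,bool);q[c[1]:c[3],c[0]:c[2]]=(z>(.03 if n=='sculp' else .05))[c[1]:c[3],c[0]:c[2]];print(n,r2(W[q])[0])
cv2.imwrite('pics/topf_c.png',cv2.resize(im['pixels'][140:350,160:480],None,fx=2.5,fy=2.5))
E
```

```text
clock: 52.7
position: [0.5278, 0.0894, 0.1676]
ee_rot: [0.549, 0.445, 0.549, -0.445]
contact_force: [0.0, -0.7, 0.3]
width: 0.0383
clock: 53.7
position: [0.5736, -0.1286, 0.2981]
ee_rot: [0.549, 0.446, 0.549, -0.446]
contact_force: [0.5, -0.8, -0.1]
width: 0.0383
clock: 54.4
position: [0.6102, -0.3019, 0.2974]
ee_rot: [0.549, 0.446, 0.55, -0.445]
contact_force: [-1.3, -0.1, 0.0]
width: 0.0386
lid ((0.527412474155426, 0.0901125818490982), (0.19816063344478607, 0.15414074063301086), 11.927556037902832) [0.1557107  0.15920936 0.16267714]
tilt [-0.00036134  0.0004308 ]
band 183 [0.15821265 0.17173087] ((-0.057921670377254486, -0.0021126270294189453), (0.0726330354809761, 0.016372008249163628), 89.42060852050781)
band 190 [0.14894443 0.17181227] ((0.06078029051423073, -0.0009075067937374115), (0.06926314532756805, 0.016887227073311806), 89.56893157958984)
pots (0.7576398849487305, -0.10389146953821182)
jar (0.7416884303092957, -0.26341837644577026)
sculp (0.7479802370071411, 0.14373470842838287)
```

View pics/topf_c.png

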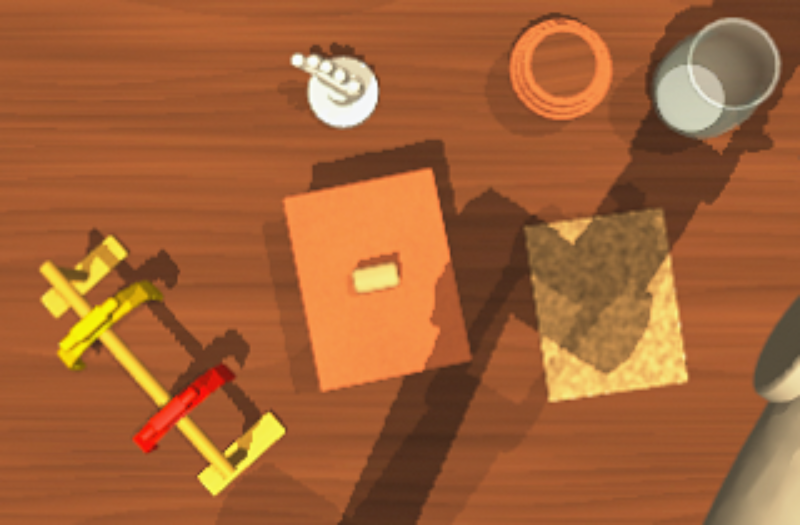

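The lid is home at (377,280) in the crop: top at 0.159 m, level, and within 2 mm of the caddy's centre. Yellow (108,322) and red (185,408) hang on the bar, the mat is clear and the bystanders are unmoved. Handing in.

```bash
python3 -c "
from rig import manip
print(manip.sign_off())"
```

```text
the job is handed in; nothing more can be done
None
```

I finished the job and handed it in at about 54 s of robot time; sign-off gives no verdict. The lid went onto the cork mat, the two frames present (yellow and red) went onto the rail, the three chrome toys went into the caddy, and the lid went back on.

What the last checks showed:
- **Lid:** its top is at 0.159 m (0.160 expected when home). It is level, about 2 mm from the caddy's centre, and its yaw matches the caddy's.
- **Frames:** they hang at +61 mm and -58 mm along the bar, within about 2 mm sideways and square to it. Their bow tops are about 2 mm above the expected 0.169 m.
- **Toys:** all three were inside the caddy in the last picture before the lid went on, with the third lying on the other two.
- **Bystanders:** the pots, jar and sculpture are within 2 mm of where they started. The pink toys and the red caddy were left alone.

Two things went wrong or disagreed. Moving the second toy, I took a correction in the wrong axes and overshot by about 2 cm, which I fixed before lowering it. One knob measurement picked up the caddy wall instead, so I used the lid's measured centre for that grip. No check failed.

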